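Load the warm-air dryer rack and start it

ROBOT

A 6-joint arm with a two-finger parallel gripper is mounted at the origin on a cart in front of the work surface, level with it; the furniture and walls round the work are solid. World frame = base frame: x ahead of the robot, y to its left, z up, the work surface at z = 0. Lengths are in m, angles in rad, forces in N, time in s.
With the tool pointing down it reaches from about 0.375 to 0.9 m from the base axis. Payload 3.1 kg.
Tool frame: the origin (TCP) lies on the centre line of the jaws, within the pads' length; the fingertips stand 19 mm ahead of it and the grasp point (between the pads) is the TCP; y points along the fingers, x is the direction in which the jaws open and shut, and the axes are right-handed (so a half turn about y gives the same grasp; the last joint's range is limited). The gripper opens to 85 mm and grips with 20 to 120 N. Pads are 22 mm wide; open, the fingers measure 114 mm over their backs; the gripper's body (76 mm by 85 mm) begins 54 mm behind the grasp point. The pads swing forward as they close: fully open they stand 13 mm farther back than shut.
Start: joints at [-1.452, 0.527, 1.433, -0, 1.181, -0.178], TCP at [0.183, -0.598, 0.25] pointing down, gripper open.
Joint ranges: [-3.08, 3.08], [-0.75, 2.2], [0.22, 2.44], [-1.43, 4.57], [0, 2.65], [-2.85, 2.85]. Speed limits (rad/s): [2.79, 2.79, 3.14, 3.14, 3.14, 3.14].

INTERFACE

Orientations are given as a unit quaternion [x, y, z, w].
In Python, from station import * gives the robot as it stands.
- The arm moves only by the tool step_arm, never from a script. Its argument "moves" is a list of rows, each a list of 7 numbers: the turn, a rotation vector about the tool's x, y, z in rad, then the shift along the tool's x, y, z in cm, then the closure, from -1 (fully open) to 1 (shut). A call has 1 to 12 rows; each row is the pose to reach, as a shift and turn from the pose measured when the call began, along the tool's axes at that moment; what a row does not reach only later rows make up. A row lasts 1/8 s, in which the tool goes at most 62.5 mm and 10.7 degrees, less where a joint would pass 70% of its speed; a pose out of reach is approached as far as the arm can. A call with a gripper value outside its range is refused whole. The fingers move at their own pace and stop on an object; "grip_force" is the grip in N (left out, the last holds). Time passes only in rows, so rows that repeat a pose let the fingers close. It gives the time, the measured TCP pose, the force and the opening at its end, in the units of the state.
- sense(): the state, without advancing time (a new reading comes with each control period).
- snapshot(name): name is "side" or "top"; returns a dict with "frame" (400x640x3 uint8, red, green, blue), "z_map" (400x640 float32, m along the optical axis (not along the pixel's ray), 0 where there is no reading), "vfov" (degrees; the focal length in pixels is half the picture's height over the tangent of half this angle, whatever the lens; pixels are square), "cx", "cy" (the principal point, pixels), "xyz" and "orientation" of the camera in the world. Camera axes: x right, y down, z forward; pixel columns grow to the right and rows downward; lengths in m; the calibration is good to about 2 mm. A picture is of the moment at which its call begins.
- sign_off(): hands the job in, once; it reports no verdict.
The state is a dict: "t": time; "q": joint angles; "qd": joint speeds; "tau": joint torques, N m; "tcp_pos": TCP position; "tool_rot": TCP orientation; "force": force on the tool from outside, world axes, zero at the start; "ft_torque": the same for the moment, N m; "finger_gap": opening from 0.0 (shut) to 1.0 (fully open).
Only numpy, scipy, OpenCV 4.12 (cv2) and the standard library are available. Lean on these libraries where they do the work, as an engineer would, in place of code of your own. Each camera call takes 0.05 s, during which the arm holds its last target.

TASK

Swing the dryer rack's bail up and right back out of the way, then move every tile carrier from the grey drip rack to the dryer rack (the one with the green base), one per hook, in any order, keeping each one level and never setting it down on the way. When all hang there freely, swing the bail fully back down in front of them, and after that, with the red-handled key pushed fully home in the keyway of the switch box, turn it clockwise to its stop and leave it in. Leave the wooden rib and the rubber kidney where they are.

Things in the scene. Friction and masses are not known exactly. Their poses are not given: they have to be found in the camera images.
- hanger_1: tile carrier, 0.2 kg; may be absent. Origin: centre of the underside of its tray (60 mm along x, 70 along y; a tile is clipped in). Two wires at y = +-31 mm go up to a round hang bar, 8 mm thick, along y, its middle 112 mm above the origin and 200 mm over the table when hung. On the bar's middle stands an orange grip tab, 12 mm along x, 24 along y, top 162 mm above the origin. z up.
- hanger_2: tile carrier, 0.2 kg; may be absent. Origin: centre of the underside of its tray (60 mm along x, 70 along y; a tile is clipped in). Two wires at y = +-31 mm go up to a round hang bar, 8 mm thick, along y, its middle 112 mm above the origin and 200 mm over the table when hung. On the bar's middle stands an orange grip tab, 12 mm along x, 24 along y, top 162 mm above the origin. z up.
- hanger_3: tile carrier, 0.2 kg; may be absent. Origin: centre of the underside of its tray (60 mm along x, 70 along y; a tile is clipped in). Two wires at y = +-31 mm go up to a round hang bar, 8 mm thick, along y, its middle 112 mm above the origin and 200 mm over the table when hung. On the bar's middle stands an orange grip tab, 12 mm along x, 24 along y, top 162 mm above the origin. z up.
- dryer_hook_1 (a point): seat of dryer hook 1: the middle of a hung carrier's bar lies here, 200 mm up. Axes as the rack: x from its front to its back, y along it, z up. A hook is two 6 mm prongs (y = +-16 mm) from a rail 40 mm behind and 15 mm below, bent to a 14 mm wide cradle, lips 9 mm above the seat in front and behind: lower the bar in from above, raise it 25 mm to leave. Hooks 100 mm apart, base 40 mm high; drip rack's hooks are alike.
- dryer_hook_2 (a point): seat of dryer hook 2: the middle of a hung carrier's bar lies here, 200 mm up. Axes as the rack: x from its front to its back, y along it, z up. A hook is two 6 mm prongs (y = +-16 mm) from a rail 40 mm behind and 15 mm below, bent to a 14 mm wide cradle, lips 9 mm above the seat in front and behind: lower the bar in from above, raise it 25 mm to leave. Hooks 100 mm apart, base 40 mm high; drip rack's hooks are alike.
- dryer_hook_3 (a point): seat of dryer hook 3: the middle of a hung carrier's bar lies here, 200 mm up. Axes as the rack: x from its front to its back, y along it, z up. A hook is two 6 mm prongs (y = +-16 mm) from a rail 40 mm behind and 15 mm below, bent to a 14 mm wide cradle, lips 9 mm above the seat in front and behind: lower the bar in from above, raise it 25 mm to leave. Hooks 100 mm apart, base 40 mm high; drip rack's hooks are alike.
- bail (a joint): angle of the dryer rack's bail: 0 = down (level, in front of the hooks), grows as it swings up and back, 1.57 = upright, stop at 2.1. Stiff: stays where left; 2 to 4 N at the bar moves it. Below about 1.8 it is in the way of a gripper over the hooks. Starts at 0 to 0.15.
- bail_bar (a point): middle of the bail's cross bar, which has a red sleeve, 11 mm thick and 100 mm long, along the rack's y; 125 mm from the hinge line. Its arms stand 162 mm to either side. It moves with the bail.
- bail_hinge (a point): middle of the bail's hinge line (along the rack's y), 40 mm behind the hook seats and at their height. Axes as the rack: at bail angle t the bar lies at x = -0.125 cos t, z = +0.125 sin t from here.
- key: key that stands on its plug: origin = centre of the plug's underside. Brass plug 40 mm along x, 48 mm along y, 22 mm high; then a brass collar 64 mm across up to 28 mm; then a red flat handle, 14 mm along x, 60 mm along y, up to 62 mm. 0.2 kg. z up.
- keyway (a point): centre of the keyway's mouth, on the turning cylinder (black rim) of the switch box, 56 mm up; turns with it. Hole 44 mm along x, 52 along y (2 mm of room all round the plug, edges bevelled), 28 deep. The key fits either way round; home, its collar rests on the mouth and its origin is 22 mm below this point. Box 116 mm square, 46 high.
- dryer_knob (a joint): angle of the key cylinder: 0 = off, grows clockwise seen from above, stop at 1.2 = on. Stiff (0.12 N m), stays where it is left. Starts at 0 to 0.1.
- wood_rib: flat wooden rib, 96 x 62 x 8 mm, a bystander lying near the front edge; origin under its centre
- rubber_kidney: flat red rubber kidney, 92 x 46 x 8 mm, a bystander lying near the front edge; origin under its centre

How it is judged:
On the way, in this order (a step that is already met when the one before it is completed fails the run):
1. the bail is swung up and back, past upright (value of joint bail above 1.7 rad), for 0.2 s.
2. every carrier hangs released on a hook of the dryer rack (((horizontal distance between hanger_1 and dryer_hook_1 below 0.018 m and z of hanger_1 in the frame of dryer_hook_1 between -0.119 and -0.105 m) or (horizontal distance between hanger_1 and dryer_hook_2 below 0.018 m and z of hanger_1 in the frame of dryer_hook_2 between -0.119 and -0.105 m) or (horizontal distance between hanger_1 and dryer_hook_3 below 0.018 m and z of hanger_1 in the frame of dryer_hook_3 between -0.119 and -0.105 m)) and angle between each of hanger_1, hanger_2, hanger_3's own z axis and vertical below 0.2 rad and ((horizontal distance between hanger_2 and dryer_hook_1 below 0.018 m and z of hanger_2 in the frame of dryer_hook_1 between -0.119 and -0.105 m) or (horizontal distance between hanger_2 and dryer_hook_2 below 0.018 m and z of hanger_2 in the frame of dryer_hook_2 between -0.119 and -0.105 m) or (horizontal distance between hanger_2 and dryer_hook_3 below 0.018 m and z of hanger_2 in the frame of dryer_hook_3 between -0.119 and -0.105 m)) and ((horizontal distance between hanger_3 and dryer_hook_1 below 0.018 m and z of hanger_3 in the frame of dryer_hook_1 between -0.119 and -0.105 m) or (horizontal distance between hanger_3 and dryer_hook_2 below 0.018 m and z of hanger_3 in the frame of dryer_hook_2 between -0.119 and -0.105 m) or (horizontal distance between hanger_3 and dryer_hook_3 below 0.018 m and z of hanger_3 in the frame of dryer_hook_3 between -0.119 and -0.105 m)) and contact force between each of hanger_1, hanger_2, hanger_3 and the fingers below 0.2 N and linear speed of each of hanger_1, hanger_2, hanger_3 below 0.05 m/s), for 0.3 s.
3. the bail is back down with the carriers behind it (value of joint bail below 0.15 rad and ((horizontal distance between hanger_1 and dryer_hook_1 below 0.018 m and z of hanger_1 in the frame of dryer_hook_1 between -0.119 and -0.105 m) or (horizontal distance between hanger_1 and dryer_hook_2 below 0.018 m and z of hanger_1 in the frame of dryer_hook_2 between -0.119 and -0.105 m) or (horizontal distance between hanger_1 and dryer_hook_3 below 0.018 m and z of hanger_1 in the frame of dryer_hook_3 between -0.119 and -0.105 m)) and angle between each of hanger_1, hanger_2, hanger_3's own z axis and vertical below 0.2 rad and ((horizontal distance between hanger_2 and dryer_hook_1 below 0.018 m and z of hanger_2 in the frame of dryer_hook_1 between -0.119 and -0.105 m) or (horizontal distance between hanger_2 and dryer_hook_2 below 0.018 m and z of hanger_2 in the frame of dryer_hook_2 between -0.119 and -0.105 m) or (horizontal distance between hanger_2 and dryer_hook_3 below 0.018 m and z of hanger_2 in the frame of dryer_hook_3 between -0.119 and -0.105 m)) and ((horizontal distance between hanger_3 and dryer_hook_1 below 0.018 m and z of hanger_3 in the frame of dryer_hook_1 between -0.119 and -0.105 m) or (horizontal distance between hanger_3 and dryer_hook_2 below 0.018 m and z of hanger_3 in the frame of dryer_hook_2 between -0.119 and -0.105 m) or (horizontal distance between hanger_3 and dryer_hook_3 below 0.018 m and z of hanger_3 in the frame of dryer_hook_3 between -0.119 and -0.105 m))), for 0.2 s.
4. the key is home in the keyway and turned clockwise to its stop (value of joint dryer_knob above 1.05 rad and horizontal distance between key and keyway below 0.006 m and z of key in the frame of keyway below -0.017 m), for 0.2 s.
At the end, for the whole second after the job is handed in: every carrier hangs at rest on its own dryer hook (within 18 mm sideways and 7 mm in height of its place, within 0.2 rad of level); bail below 0.15 rad; key within 6 mm of the keyway's centre and pushed in at least 17 mm, cylinder past 1.05 rad (all of step 3 and all of step 4 and contact force between each of hanger_1, hanger_2, hanger_3 and the fingers below 0.2 N and linear speed of each of hanger_1, hanger_2, hanger_3 below 0.05 m/s); the robot touches nothing.
It fails at once if a carrier tipped more than 0.4 rad from level (angle between any of hanger_1, hanger_2, hanger_3's own z axis and vertical above 0.4 rad).
It fails at once if a carrier set down or dropped (tray lower than 50 mm over the table; it hangs at 88 mm) (height (world z) of any of hanger_1, hanger_2, hanger_3 below 0.05 m).
It fails at once if the rib or kidney moved more than 40 mm (distance of any of wood_rib, rubber_kidney from where it was at the start of the episode above 0.04 m).
Of hanger_1, hanger_2, hanger_3 only 2 to 3 are there at a start; the rules pass over those that are not, and their reading is None.
At some moment in a run one of key may be knocked a few centimetres aside while the robot is not near it.
It also fails if it takes over 210 s, if anything falls off the work surface, if the arm or the gripper's body presses on something with over 40 N, if the wrist force passes 120 N, or if a joint passes its speed limit or range.

## Working session

There is one attempt and no reset: what is moved stays moved. The work goes in short steps, Python scripts to look and compute and a tool call to move; the robot and the scene stay as the last step left them, time stands still between calls to the robot, and variables do not carry over. Pictures are saved under pics/ and viewed, and the job is handed in when it is done.

Besides the shell and the picture viewer there is one more tool, called after ">>>" by a JSON object that holds its "op" and its "data". step_arm: Moves the arm, as the interface text tells. Its arguments: {"type":"object","properties":{"moves":{"type":"array","items":{"type":"array","items":{"type":"number"}}},"grip_force":{"type":"number"}},"required":["moves"]}

```bash
ls; mkdir -p pics; cat > h.py <<'E'
from station import *
import numpy as np, cv2
from scipy.spatial.transform import Rotation as R
def snap(name,tag):
    s=snapshot(name); cv2.imwrite(f'pics/{tag}.png',s['frame'][:,:,::-1]); np.savez(f'pics/{tag}.npz',**s); return s
def cloud(s):
    H,W=s['z_map'].shape; f=H/2/np.tan(np.radians(s['vfov'])/2)
    v,u=np.mgrid[0:H,0:W]; z=s['z_map']
    p=np.stack([(u-s['cx'])/f*z,(v-s['cy'])/f*z,z],-1)
    return p@R.from_quat(s['orientation']).as_matrix().T+np.array(s['xyz'])
E
python3 - <<'E'
from h import *
print(sense())
for n in('side','top'):
    s=snap(n,n+'0'); print(n,s['vfov'],s['cx'],s['cy'],s['xyz'],s['orientation'])
E
```

```text
pics
{'t': 0.0, 'q': array([-1.45251580e+00,  5.28465073e-01,  1.43389669e+00, -3.82765803e-05,
        1.18138820e+00, -1.78528695e-01]), 'qd': array([-4.24738475e-04,  6.67286871e-04,  9.21245115e-05,  6.50559060e-04,
        3.13878840e-05,  1.24979760e-03]), 'tau': array([ 1.86255231e-03, -4.42346871e+01, -1.78021735e+01,  3.14164413e-05,
        8.22048343e-03,  8.06831082e-06]), 'tcp_pos': array([ 0.18271503, -0.59699404,  0.24933603]), 'tool_rot': array([-0.56789033,  0.42110145, -0.42003755,  0.56898383]), 'force': array([-0.14236148, -0.80860509,  0.31603302]), 'ft_torque': array([ 0.02030163,  0.01707067, -0.00636081]), 'finger_gap': 0.9998179001978993}
side 56.485538463898315 318.31145104738044 199.1340062965323 [0.45489308 0.98479322 0.51958896] [-0.03033023  0.82621932 -0.56153354  0.03349319]
top 49.924821227270186 326.36473449160695 214.2344899593081 [0.40566303 0.01338769 1.09830305] [-0.69801102  0.71150679 -0.06652384  0.04597045]
```

View pics/side0.png

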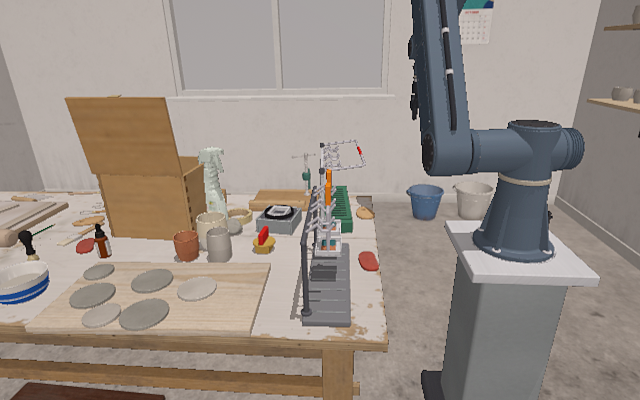

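View pics/top0.png

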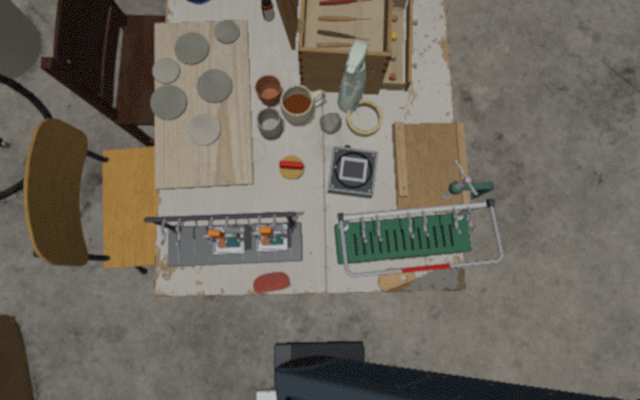

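```bash
python3 - <<'E'
from h import *
s=dict(np.load('pics/top0.npz')); im=s['frame'][:,:,::-1]
def crop(u0,v0,u1,v1,k,n): cv2.imwrite(n,cv2.resize(im[v0:v1,u0:u1],None,fx=k,fy=k,interpolation=cv2.INTER_CUBIC))
crop(140,200,310,280,4.5,'pics/drip.png'); crop(325,130,515,300,4,'pics/dry0.png') if 0 else crop(325,190,515,300,4.2,'pics/dry0.png')
crop(270,140,390,205,6,'pics/key0.png')
t=dict(np.load('pics/side0.npz')); im=t['frame'][:,:,::-1]
crop(240,130,400,340,2.8,'pics/sidec.png')
E
```

```text
(no output)
```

View pics/drip.png

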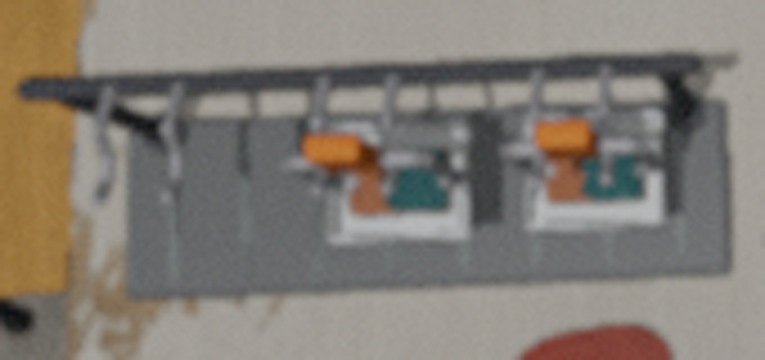

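View pics/dry0.png

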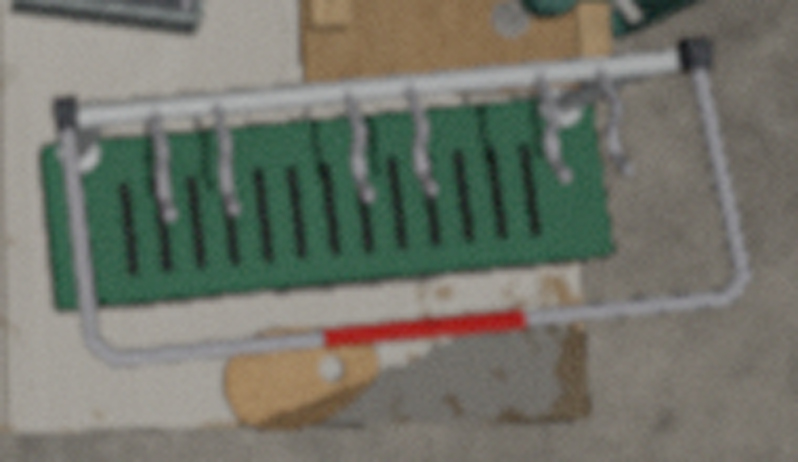

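View pics/key0.png

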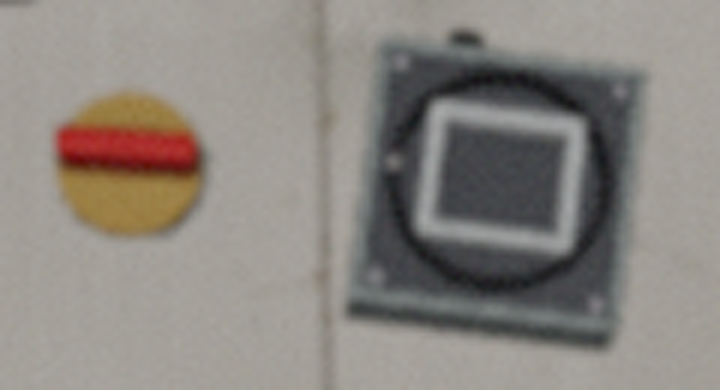

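View pics/sidec.png

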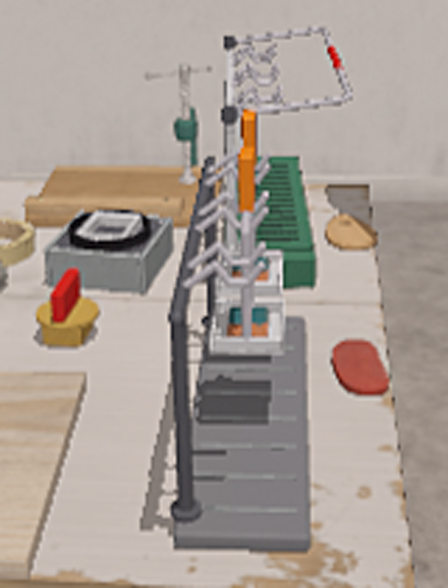

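```bash
cat >> h.py <<'E'
def ray(s,u,v,z):
    H=s['z_map'].shape[0]; f=H/2/np.tan(np.radians(float(s['vfov']))/2)
    d=R.from_quat(s['orientation']).as_matrix()@np.array([(u-float(s['cx']))/f,(v-float(s['cy']))/f,1.])
    o=np.array(s['xyz']); return o+d*(z-o[2])/d[2]
def blobs(s,lo,hi,amin=15):
    hsv=cv2.cvtColor(np.ascontiguousarray(s['frame']),cv2.COLOR_RGB2HSV)
    m=cv2.inRange(hsv,np.array(lo),np.array(hi))
    n,l,st,c=cv2.connectedComponentsWithStats(m)
    return [(l==i,st[i],c[i]) for i in range(1,n) if st[i][4]>=amin]
E
python3 - <<'E'
from h import *
np.set_printoptions(precision=4,suppress=True)
print(R.from_quat(sense()['tool_rot']).as_matrix())
for n in('top','side'):
  s=dict(np.load(f'pics/{n}0.npz')); P=cloud(s)
  for nm,lo,hi in(('orange',(8,180,150),(18,255,255)),('red',(0,190,120),(4,255,255)),('green',(65,100,30),(85,255,140)),('yellow',(18,110,130),(26,220,255))):
    for m,st,c in blobs(s,lo,hi,25):
      q=P[m]; q=q[np.isfinite(q).all(1)]
      if q[:,0].mean()>0.8: continue
      print(n,nm,st,c.round(1),'med',np.median(q,0),'p5',np.percentile(q,5,0),'p95',np.percentile(q,95,0))
s=dict(np.load('pics/top0.npz')); P=cloud(s)
# rail and high stuff
z=P[...,2]; 
for lab,a,b in(('dryer',330,510),('drip',140,305)):
  m=np.zeros(z.shape,bool); m[195:280,a:b]=True
  vis=np.clip((z[195:280,a:b])/0.26*255,0,255).astype(np.uint8)
  cv2.imwrite(f'pics/z{lab}.png',cv2.resize(cv2.applyColorMap(vis,cv2.COLORMAP_JET),None,fx=4,fy=4,interpolation=cv2.INTER_NEAREST))
E
```

```text
[[ 0.2925 -0.0003  0.9563]
 [-0.9563  0.002   0.2925]
 [-0.002  -1.      0.0003]]
top orange [260 228  11   5  40] [264.9 230. ] med [0.5124 0.1096 0.25  ] p5 [0.5079 0.0996 0.2476] p95 [0.5162 0.119  0.2528]
top orange [209 231  11   5  43] [214.  232.9] med [0.5081 0.2097 0.2503] p5 [0.5039 0.2012 0.2483] p95 [0.5119 0.219  0.253 ]
top red [281 162  21   5  57] [290.7 163.9] med [0.7001 0.0666 0.0624] p5 [0.6943 0.0437 0.0589] p95 [0.7049 0.0894 0.0664]
top red [403 265  46   7  99] [425.8 267.7] med [ 0.4323 -0.2151  0.2209] p5 [ 0.4284 -0.2564  0.2189] p95 [ 0.4371 -0.171   0.2235]
top green [ 345  215  125   47 3029] [407.2 238.2] med [ 0.5098 -0.2158  0.0408] p5 [ 0.4682 -0.358   0.0376] p95 [ 0.5567 -0.0792  0.0441]
top green [336 226   6  37 109] [338.4 244.8] med [ 0.4976 -0.0472  0.0405] p5 [ 0.4607 -0.0529  0.0372] p95 [ 0.5379 -0.0424  0.0441]
top yellow [ 103  147   55  121 5156] [129.6 207.1] med [ 0.669   0.6187 -0.3171] p5 [ 0.4937  0.5454 -0.3222] p95 [ 0.8455  0.6951 -0.3122]
top yellow [ 24 153  14 100 198] [ 27.4 204.3] med [0.6188 0.743  0.0068] p5 [0.5127 0.7124 0.0029] p95 [0.7317 0.7507 0.0104]
top yellow [283 156  17   5  55] [291.6 158.3] med [0.7245 0.0657 0.029 ] p5 [0.7194 0.0502 0.0256] p95 [0.7305 0.0833 0.0323]
top yellow [280 169  23  10 160] [290.9 173. ] med [0.6856 0.0685 0.029 ] p5 [0.6745 0.0455 0.0255] p95 [0.6952 0.0913 0.0321]
side orange [325 169   6  36 168] [327.9 187.6] med [0.5091 0.2218 0.235 ] p5 [0.5025 0.118  0.2098] p95 [0.5156 0.2255 0.2497]
side red [259 226   9  19 114] [263.  234.8] med [0.6975 0.0844 0.0554] p5 [0.693  0.0512 0.037 ] p95 [0.7052 0.0999 0.0627]
side green [332 186  20  47 315] [344.3 212.1] med [ 0.4753 -0.0775  0.0391] p5 [ 0.459  -0.3513  0.0108] p95 [ 0.5129 -0.0415  0.041 ]
side yellow [253 236  22  18 212] [263.6 245.1] med [0.6945 0.0898 0.0269] p5 [0.6754 0.0521 0.0048] p95 [0.7249 0.0994 0.0291]
```

View pics/zdryer.png

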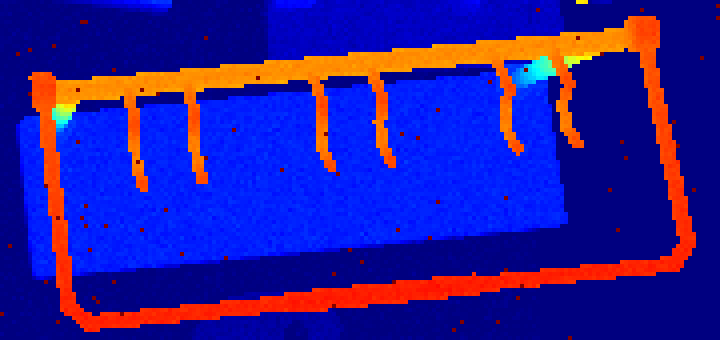

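View pics/zdrip.png

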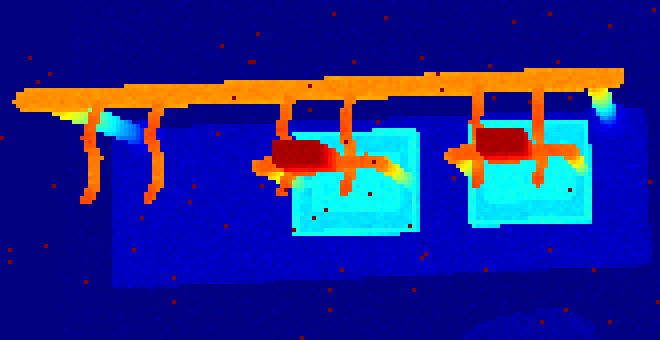

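```bash
python3 - <<'E'
from h import *
np.set_printoptions(precision=4,suppress=True)
s=dict(np.load('pics/top0.npz')); P=cloud(s); z=P[...,2]; V,U=np.mgrid[0:400,0:640]
for lab,a,b in(('dryer',330,510),('drip',140,305)):
  w=(U>=a)&(U<b)&(V>=195)&(V<282)
  # base
  hsv=cv2.cvtColor(np.ascontiguousarray(s['frame']),cv2.COLOR_RGB2HSV)
  m=w&(abs(z-0.04)<.008)
  if lab=='dryer': m&=(hsv[...,0]>60)&(hsv[...,0]<90)&(hsv[...,1]>80)
  m=cv2.morphologyEx(m.astype(np.uint8),cv2.MORPH_OPEN,np.ones((3,3)))
  q=P[m>0][:,:2].astype(np.float32); r=cv2.minAreaRect(q); print(lab,'base rect',r)
  # rail direction: z~.185-.19
  m=w&(z>.170)&(z<.205); n,l,st,c=cv2.connectedComponentsWithStats(m.astype(np.uint8))
  i=1+np.argmax(st[1:,4]); q=P[l==i]; 
  # robust fit by upper x envelope
  ln=cv2.fitLine(q[:,:2].astype(np.float32),cv2.DIST_HUBER,0,.001,.001).ravel(); print('fit',ln,'yaw',np.degrees(np.arctan2(-ln[0],ln[1])*1), np.median(q[:,2]),st[i])
  if lab=='dryer':
    m=w&(z>.195)&(z<.23)&(V>262); q=P[m]; q=q[(q[:,1]<-.12)&(q[:,1]>-.31)]; ln=cv2.fitLine(q[:,:2].astype(np.float32),cv2.DIST_HUBER,0,.001,.001).ravel(); print('bail bar fit',ln,np.degrees(np.arctan2(-ln[0],ln[1])),np.median(q,0))
E
```

```text
dryer base rect ((0.5139700174331665, -0.20736002922058105), (0.09519989043474197, 0.3302050232887268), 4.452515125274658)
fit [ 0.0779 -0.997   0.5544 -0.2107] yaw -175.52972 0.1912991836582154 [343 199 151  26 906]
bail bar fit [ 0.0757 -0.9971  0.4319 -0.2125] -175.6594 [ 0.4319 -0.2123  0.2199]
drip base rect ((0.0, 0.0), (0.0, 0.0), 0.0)
fit [ 0.0245 -0.9997  0.5488  0.2014] yaw -178.59625 0.1910751198185699 [143 212 153  16 932]
```

```bash
python3 - <<'E'
from h import *
np.set_printoptions(precision=4,suppress=True)
s=dict(np.load('pics/top0.npz')); P=cloud(s); z=P[...,2]; V,U=np.mgrid[0:400,0:640]
for lab,a,b,yaw in(('dryer',330,510,4.43),('drip',140,305,1.4)):
  w=(U>=a)&(U<b)&(V>=195)&(V<282)&(z>.17)
  t=np.radians(yaw); X=np.array([np.cos(t),np.sin(t)]); Y=np.array([-np.sin(t),np.cos(t)])
  q=P[w]; x=q[:,:2]@X; y=q[:,:2]@Y
  if lab=='dryer':
    rail=abs(q[:,2]-.191)<.006
    bx=q[:,2]>.195
    h=np.histogram(x[rail],bins=np.arange(.44,.60,.004)); print(h)
    print('bar x med',np.median(x[x<.43]), 'end caps', y.min(),y.max(), 'bar y', )
    ym=-.0
    pr=(x<np.median(x[rail])-.006)&(x>.45)
    hist,e=np.histogram(y[pr],bins=np.arange(-.40,-.02,.004))
    print([(round(e[i],3),hist[i]) for i in range(len(hist)) if hist[i]])
    for c0 in range(0): pass
    np.savez('pics/dr.npz',x=x,y=y,z=q[:,2])
  else:
    rail=abs(q[:,2]-.191)<.006; print('rail x',np.median(x[rail]))
E
```

```text
(array([  0,   0,   0,   0,   0,   0,   0,   0,   0,   0,   0,   0,   2,
        22,  25,  15,  13,   0,   0,   0,   0,   1,  10, 280, 269, 221,
         8,   0,   0,   0,   0,   0,   0,   0,   0,   0,   0,   0,   0]), array([0.44 , 0.444, 0.448, 0.452, 0.456, 0.46 , 0.464, 0.468, 0.472,
       0.476, 0.48 , 0.484, 0.488, 0.492, 0.496, 0.5  , 0.504, 0.508,
       0.512, 0.516, 0.52 , 0.524, 0.528, 0.532, 0.536, 0.54 , 0.544,
       0.548, 0.552, 0.556, 0.56 , 0.564, 0.568, 0.572, 0.576, 0.58 ,
       0.584, 0.588, 0.592, 0.596]))
bar x med 0.41414308213483053 end caps -0.415214784532522 -0.017986151392567717 bar y
[(np.float64(-0.368), np.int64(14)), (np.float64(-0.364), np.int64(61)), (np.float64(-0.36), np.int64(1)), (np.float64(-0.336), np.int64(18)), (np.float64(-0.332), np.int64(52)), (np.float64(-0.328), np.int64(2)), (np.float64(-0.268), np.int64(16)), (np.float64(-0.264), np.int64(52)), (np.float64(-0.26), np.int64(2)), (np.float64(-0.236), np.int64(20)), (np.float64(-0.232), np.int64(48)), (np.float64(-0.168), np.int64(21)), (np.float64(-0.164), np.int64(46)), (np.float64(-0.16), np.int64(1)), (np.float64(-0.136), np.int64(24)), (np.float64(-0.132), np.int64(44)), (np.float64(-0.092), np.int64(23)), (np.float64(-0.088), np.int64(73)), (np.float64(-0.084), np.int64(54)), (np.float64(-0.08), np.int64(1))]
rail x 0.553928538424653
```

```bash
cat >> h.py <<'E'
def to(x,y,z,yaw):
    """tool down, tool x heading = yaw deg; prints total row"""
    s=sense(); M=R.from_quat(s['tool_rot']).as_matrix(); t=np.radians(yaw)
    c,sn=np.cos(t),np.sin(t)
    T=np.array([[c,0,-sn],[sn,0,c],[0,-1,0]],float)
    T[:,2]=np.cross(T[:,0],T[:,1])
    rv=R.from_matrix(M.T@T).as_rotvec(); d=M.T@(np.array([x,y,z])-s['tcp_pos'])*100
    return np.round(np.r_[rv,d],3)
def st():
    s=sense(); M=R.from_quat(s['tool_rot']).as_matrix()
    print('t',round(s['t'],2),'tcp',s['tcp_pos'].round(4),'yaw',np.degrees(np.arctan2(M[1,0],M[0,0])).round(2),'down',M[:,1].round(4),'F',s['force'].round(2),'gap',round(s['finger_gap'],3),'q',s['q'].round(2))
E
python3 - <<'E'
from h import *
st(); print(to(.183,-.598,.36,-73.0),to(.432,-.212,.36,4.4))
E
```

```text
t 0.1 tcp [ 0.1827 -0.597   0.2494] yaw -72.99 down [-3.e-04  2.e-03 -1.e+00] F [-0.64 -1.03  0.24] gap 1.004 q [-1.45  0.53  1.43 -0.    1.18 -0.18]
[-0.0000e+00  0.0000e+00 -2.0000e-03  7.7000e-02 -1.1058e+01  1.0000e-03] [-2.0000e-03 -1.3510e+00 -1.0000e-03 -2.9551e+01 -1.0988e+01  3.5102e+01]
```

>>> {"op": "step_arm", "data": {"moves": [[0, 0, 0, 0, -5.5, 0, -1], [0, 0, 0, 0, -11, 0, -1], [0, -0.17, 0, -3.5, -11, 4.5, -1], [0, -0.34, 0, -7, -11, 9, -1], [0, -0.51, 0, -11, -11, 13.5, -1], [0, -0.68, 0, -15, -11, 18, -1], [0, -0.85, 0, -18.5, -11, 22.5, -1], [0, -1.02, 0, -22, -11, 27, -1], [0, -1.19, 0, -26, -11, 31, -1], [0, -1.35, 0, -29.5, -11, 35.1, -1], [0, -1.351, 0, -29.55, -11, 35.1, -1], [0, -1.351, 0, -29.55, -11, 35.1, -1]]}}

```text
t: 1.6
tcp_pos: [0.4318, -0.2121, 0.3599]
tool_rot: [-0.706, -0.027, 0.028, 0.707]
force: [-0.4, -0.9, 0.5]
finger_gap: 0.999
```

```bash
python3 - <<'E'
from h import *
st(); print(to(.432,-.2145,.2145,4.4))
E
```

```text
t 1.6 tcp [ 0.4318 -0.2121  0.3599] yaw 4.41 down [-0.001   0.0016 -1.    ] F [-0.45 -0.9   0.53] gap 0.999 q [-0.69  0.21  1.63  0.    1.31 -0.77]
[-2.0000e-03  0.0000e+00 -1.0000e-03  2.0000e-02  1.4539e+01 -2.6400e-01]
```

>>> {"op": "step_arm", "data": {"moves": [[0, 0, 0, 0, 5, 0, -1], [0, 0, 0, 0, 10, 0, -1], [0, 0, 0, 0, 14.5, 0, -1], [0, 0, 0, 0, 14.5, 0, -1], [0, 0, 0, 0, 14.5, 0, 1], [0, 0, 0, 0, 14.5, 0, 1], [0, 0, 0, 0, 14.5, 0, 1], [0, 0, 0, 0, 14.5, 0, 1], [0, 0, 0, 0, 14.5, 0, 1], [0, 0, 0, 0, 14.5, 0, 1], [0, 0, 0, 0, 14.5, 0, 1], [0, 0, 0, 0, 14.5, 0, 1]], "grip_force": 30}}

```text
t: 3.1
tcp_pos: [0.431, -0.2121, 0.2148]
tool_rot: [-0.706, -0.026, 0.028, 0.707]
force: [-5.1, -2.3, 2.0]
finger_gap: 0.111
```

```bash
python3 - <<'E'
from h import *
st(); 
t=np.radians(4.43)
for n in range(2):
  ang=np.linspace([.116,1.1][n],[1.1,2.05][n],11)
  s=sense(); p0=s['tcp_pos']; 
  # bar center relative to hinge; shift along rack x = tool x, up = -tool y
  for a in ang: print(round(a,2), 'tool x cm',round(100*.125*(np.cos(.116)-np.cos(a)),2),'tool y',round(-100*.125*(np.sin(a)-np.sin(.116)),2))
E
```

```text
t 3.1 tcp [ 0.431  -0.2121  0.2148] yaw 4.44 down [-0.0026  0.0014 -1.    ] F [-5.07 -2.34  2.  ] gap 0.111 q [-0.69  0.39  1.82 -0.    0.93 -0.77]
0.12 tool x cm 0.0 tool y -0.0
0.21 tool x cm 0.2 tool y -1.21
0.31 tool x cm 0.52 tool y -2.4
0.41 tool x cm 0.96 tool y -3.55
0.51 tool x cm 1.5 tool y -4.65
0.61 tool x cm 2.16 tool y -5.69
0.71 tool x cm 2.91 tool y -6.67
0.8 tool x cm 3.75 tool y -7.56
0.9 tool x cm 4.68 tool y -8.37
1.0 tool x cm 5.68 tool y -9.08
1.1 tool x cm 6.75 tool y -9.69
1.1 tool x cm 6.75 tool y -9.69
1.2 tool x cm 7.83 tool y -10.18
1.29 tool x cm 8.95 tool y -10.56
1.38 tool x cm 10.11 tool y -10.84
1.48 tool x cm 11.28 tool y -11.0
1.58 tool x cm 12.47 tool y -11.05
1.67 tool x cm 13.65 tool y -10.99
1.76 tool x cm 14.83 tool y -10.82
1.86 tool x cm 15.98 tool y -10.53
1.95 tool x cm 17.1 tool y -10.14
2.05 tool x cm 18.18 tool y -9.65
```

>>> {"op": "step_arm", "data": {"moves": [[0, 0, 0, 0.2, -1.2, 0, 1], [0, 0, 0, 0.5, -2.4, 0, 1], [0, 0, 0, 0.95, -3.55, 0, 1], [0, 0, 0, 1.5, -4.65, 0, 1], [0, 0, 0, 2.15, -5.7, 0, 1], [0, 0, 0, 2.9, -6.65, 0, 1], [0, 0, 0, 3.75, -7.55, 0, 1], [0, 0, 0, 4.7, -8.35, 0, 1], [0, 0, 0, 5.7, -9.1, 0, 1], [0, 0, 0, 6.75, -9.7, 0, 1]]}}

```text
t: 4.35
tcp_pos: [0.4957, -0.2069, 0.3148]
tool_rot: [-0.707, -0.024, 0.031, 0.707]
force: [-11.1, -1.6, 12.7]
finger_gap: 0.112
```

```bash
python3 - <<'E'
from h import *
st(); snap('side','s1'); im=cv2.imread('pics/s1.png')[100:300,250:450]; cv2.imwrite('pics/s1c.png',cv2.resize(im,None,fx=3,fy=3))
E
```

```text
t 4.35 tcp [ 0.4957 -0.2069  0.3148] yaw 4.48 down [-9.3e-03 -2.0e-04 -1.0e+00] F [-11.06  -1.57  12.67] gap 0.112 q [-0.6   0.34  1.57 -0.01  1.24 -0.68]
```

View pics/s1c.png

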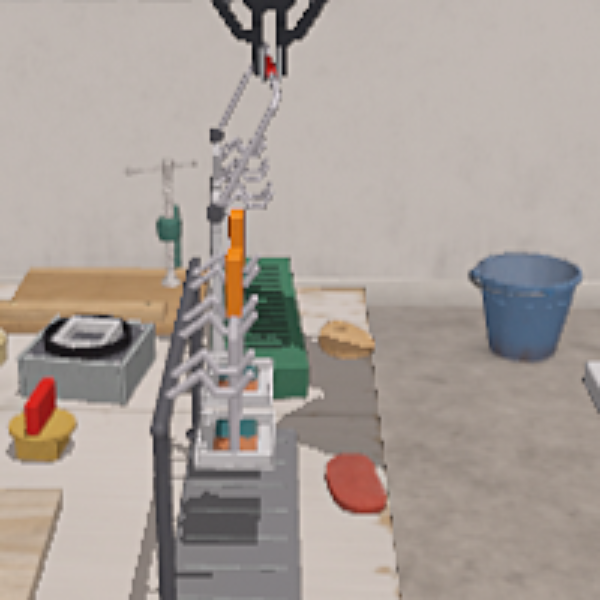

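>>> {"op": "step_arm", "data": {"moves": [[0, 0, 0, 1.3, -0.45, 0, 1], [0, 0, 0, 2.4, -0.8, 0, 1], [0, 0, 0, 3.6, -1.05, 0, 1], [0, 0, 0, 4.8, -1.2, 0, 1], [0, 0, 0, 6.0, -1.25, 0, 1], [0, 0, 0, 7.1, -1.2, 0, 1], [0, 0, 0, 8.3, -1.0, 0, 1], [0, 0, 0, 9.5, -0.7, 0, 1], [0, 0, 0, 10.6, -0.3, 0, 1], [0, 0, 0, 11.5, 0.1, 0, 1], [0, 0, 0, 11.5, 0.1, 0, 1]]}}

```text
t: 5.78
tcp_pos: [0.6139, -0.1975, 0.3133]
tool_rot: [-0.706, -0.027, 0.029, 0.707]
force: [2.2, -0.0, 0.3]
finger_gap: 0.113
```

```bash
python3 - <<'E'
from h import *
st(); snap('side','s2'); im=cv2.imread('pics/s2.png')[60:260,220:420]; cv2.imwrite('pics/s2c.png',cv2.resize(im,None,fx=3,fy=3))
E
```

```text
t 5.78 tcp [ 0.6139 -0.1975  0.3133] yaw 4.5 down [-3.e-03  7.e-04 -1.e+00] F [ 2.16 -0.02  0.33] gap 0.113 q [-0.48  0.5   1.3  -0.    1.34 -0.56]
```

View pics/s2c.png

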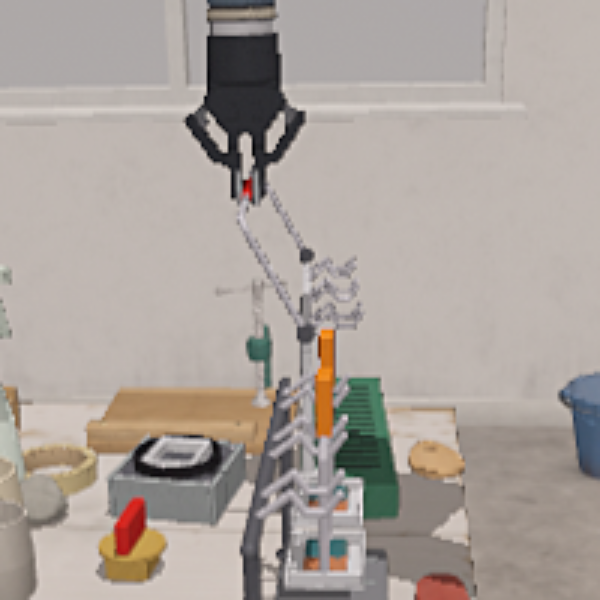

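>>> {"op": "step_arm", "data": {"moves": [[0, 0, 0, 0, 0, 0, -1], [0, 0, 0, 0, 0, 0, -1], [0, 0, 0, 0, 0, 0, -1], [0, 0, 0, 0, 0, 0, -1], [0, 0, 0, 0, -3, 0, -1], [0, 0, 0, 0, -7, 0, -1], [0, 0, 0, 0, -7, 0, -1]]}}

```text
t: 6.7
tcp_pos: [0.6154, -0.1983, 0.3879]
tool_rot: [0.708, 0.029, -0.026, -0.705]
force: [0.5, -0.4, 0.1]
finger_gap: 0.999
```

```bash
python3 - <<'E'
from h import *
st(); print(to(.5125,.1095,.383,1.4))
s=snap('top','t2'); im=cv2.imread('pics/t2.png')[100:300,140:520]; cv2.imwrite('pics/t2c.png',cv2.resize(im,None,fx=2,fy=2))
E
```

```text
t 6.7 tcp [ 0.6154 -0.1983  0.3879] yaw 4.49 down [ 0.0048 -0.0034 -1.    ] F [ 0.52 -0.37  0.14] gap 0.999 q [-0.48  0.44  1.19 -0.    1.5  -0.56]
[ 4.0000e-03  5.4000e-02  5.0000e-03 -7.8480e+00  3.3300e-01  3.1497e+01]
```

View pics/t2c.png

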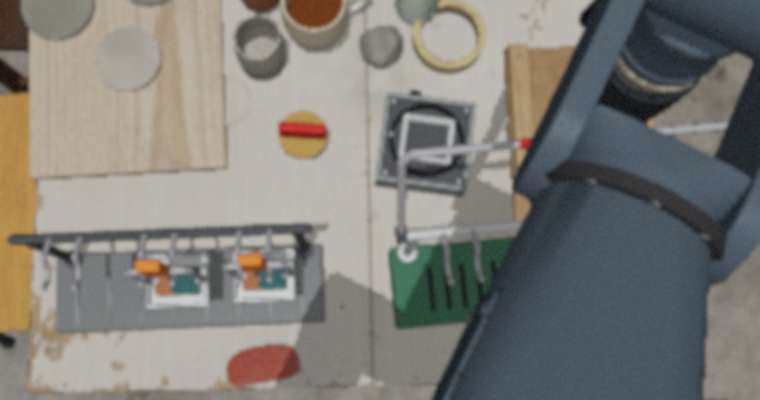

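>>> {"op": "step_arm", "data": {"moves": [[0, 0.005, 0, -1.2, 0, 5, -1], [0, 0.01, 0, -2.5, 0, 10, -1], [0.002, 0.02, 0.002, -3.7, 0.1, 15, -1], [0.003, 0.03, 0.003, -5, 0.2, 20, -1], [0.004, 0.04, 0.004, -6.2, 0.3, 25, -1], [0.004, 0.054, 0.005, -7.4, 0.3, 30, -1], [0.004, 0.054, 0.005, -7.85, 0.35, 31.5, -1], [0.004, 0.054, 0.005, -7.85, 0.35, 31.5, -1]]}}

```text
t: 7.75
tcp_pos: [0.5109, 0.1104, 0.3808]
tool_rot: [-0.706, -0.007, 0.011, 0.708]
force: [-0.1, 0.1, -0.4]
finger_gap: 1.0
```

```bash
python3 - <<'E'
from h import *
st(); print(to(.5125,.1095,.234,1.4))
E
```

```text
t 7.75 tcp [0.5109 0.1104 0.3808] yaw 1.51 down [-0.0058  0.0018 -1.    ] F [-0.12  0.13 -0.36] gap 1.0 q [-0.    0.26  1.5   0.    1.39 -0.03]
[-2.000e-03  2.000e-03 -6.000e-03  2.450e-01  1.468e+01 -1.240e-01]
```

>>> {"op": "step_arm", "data": {"moves": [[-0.002, 0.002, -0.006, 0.25, 5, -0.12, -1], [-0.002, 0.002, -0.006, 0.25, 10, -0.12, -1], [-0.002, 0.002, -0.006, 0.25, 13, -0.12, -1], [-0.002, 0.002, -0.006, 0.25, 14.65, -0.12, -1], [-0.002, 0.002, -0.006, 0.25, 14.65, -0.12, -1], [-0.002, 0.002, -0.006, 0.25, 14.65, -0.12, 1], [-0.002, 0.002, -0.006, 0.25, 14.65, -0.12, 1], [-0.002, 0.002, -0.006, 0.25, 14.65, -0.12, 1], [-0.002, 0.002, -0.006, 0.25, 14.65, -0.12, 1], [-0.002, 0.002, -0.006, 0.25, 14.65, -0.12, 1], [-0.002, 0.002, -0.006, 0.25, 14.65, -0.12, 1], [-0.002, 0.002, -0.006, 0.25, 14.65, -0.12, 1]], "grip_force": 50}}

```text
t: 9.25
tcp_pos: [0.5126, 0.1096, 0.2347]
tool_rot: [0.707, 0.009, -0.008, -0.707]
force: [-1.0, 0.1, 4.8]
finger_gap: 0.137
```

```bash
python3 - <<'E'
from h import *
st(); snap('side','s3'); im=cv2.imread('pics/s3.png')[100:300,240:440]; cv2.imwrite('pics/s3c.png',cv2.resize(im,None,fx=3,fy=3))
E
```

```text
t 9.25 tcp [0.5126 0.1096 0.2347] yaw 1.4 down [ 5.e-04 -0.e+00 -1.e+00] F [-0.98  0.13  4.77] gap 0.137 q [-0.    0.41  1.7  -0.    1.03 -0.03]
```

View pics/s3c.png

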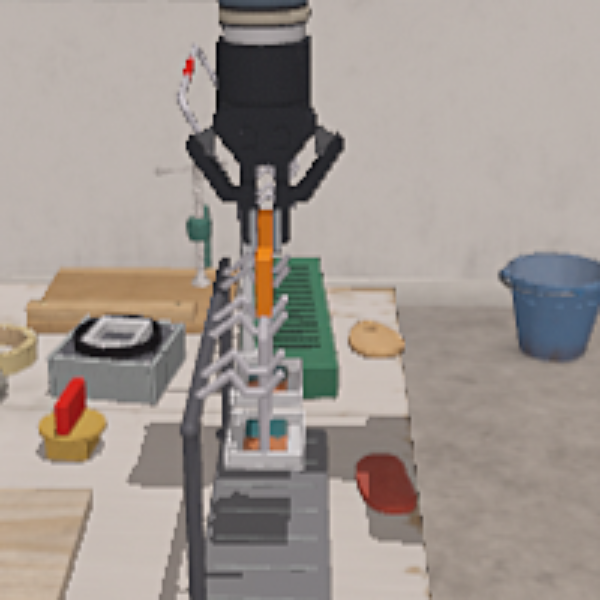

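>>> {"op": "step_arm", "data": {"moves": [[0, 0, 0, 0, -0.7, 0, 1], [0, 0, 0, 0, -1.5, 0, 1], [0, 0, 0, 0, -2.3, 0, 1], [0, 0, 0, 0, -3.2, 0, 1], [0, 0, 0, 0, -3.4, 0, 1], [0, 0, 0, -0.8, -3.4, 0, 1], [0, 0, 0, -2, -3.4, 0, 1], [0, 0, 0, -3.5, -3.4, 0, 1], [0, 0, 0, -5, -3.4, 0, 1], [0, 0, 0, -6.5, -3.4, 0, 1], [0, 0, 0, -7.5, -3.4, 0, 1], [0, 0, 0, -8, -3.4, 0, 1]]}}

```text
t: 10.8
tcp_pos: [0.432, 0.1077, 0.2688]
tool_rot: [-0.707, -0.009, 0.008, 0.707]
force: [-0.4, -0.4, -1.9]
finger_gap: 0.133
```

```bash
python3 - <<'E'
from h import *
st(); print(to(.4414,-.2146,.268,4.4)); snap('side','s4'); im=cv2.imread('pics/s4.png')[100:300,240:440]; cv2.imwrite('pics/s4c.png',cv2.resize(im,None,fx=3,fy=3))
E
```

```text
t 10.8 tcp [0.432  0.1077 0.2688] yaw 1.4 down [ 9.e-04  0.e+00 -1.e+00] F [-0.4  -0.44 -1.87] gap 0.133 q [-0.01  0.26  1.84  0.    1.04 -0.03]
[ 0.0000e+00 -5.2000e-02  1.0000e-03  1.5400e-01  7.7000e-02 -3.2243e+01]
```

View pics/s4c.png

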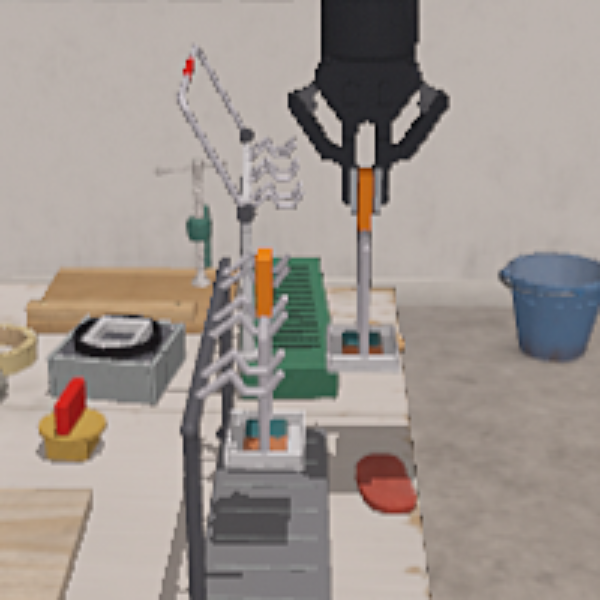

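>>> {"op": "step_arm", "data": {"moves": [[0, 0, 0, 0, 0, -1, 1], [0, 0, 0, 0, 0, -3, 1], [0, -0.01, 0, 0, 0, -6, 1], [0, -0.02, 0, 0, 0, -9.5, 1], [0, -0.02, 0, 0.1, 0, -13, 1], [0, -0.03, 0, 0.1, 0, -17, 1], [0, -0.04, 0, 0.1, 0, -21, 1], [0, -0.05, 0, 0.1, 0, -25, 1], [0, -0.052, 0, 0.15, 0, -28, 1], [0, -0.052, 0, 0.15, 0, -30.5, 1], [0, -0.052, 0, 0.15, 0, -32.2, 1], [0, -0.052, 0, 0.15, 0, -32.2, 1]]}}

```text
t: 12.35
tcp_pos: [0.4412, -0.2155, 0.2686]
tool_rot: [0.707, 0.027, -0.026, -0.707]
force: [0.0, 0.7, -3.0]
finger_gap: 0.134
```

```bash
python3 - <<'E'
from h import *
st(); print(to(.5162,-.2088,.268,4.4)); snap('side','s5'); im=cv2.imread('pics/s5.png')[100:300,240:440]; cv2.imwrite('pics/s5c.png',cv2.resize(im,None,fx=3,fy=3))
E
```

```text
t 12.35 tcp [ 0.4412 -0.2155  0.2686] yaw 4.27 down [ 5.e-04 -2.e-04 -1.e+00] F [ 0.02  0.72 -2.95] gap 0.134 q [-0.68  0.32  1.74  0.    1.08 -0.76]
[ 0.000e+00 -2.000e-03  0.000e+00  7.532e+00  6.600e-02  1.090e-01]
```

View pics/s5c.png

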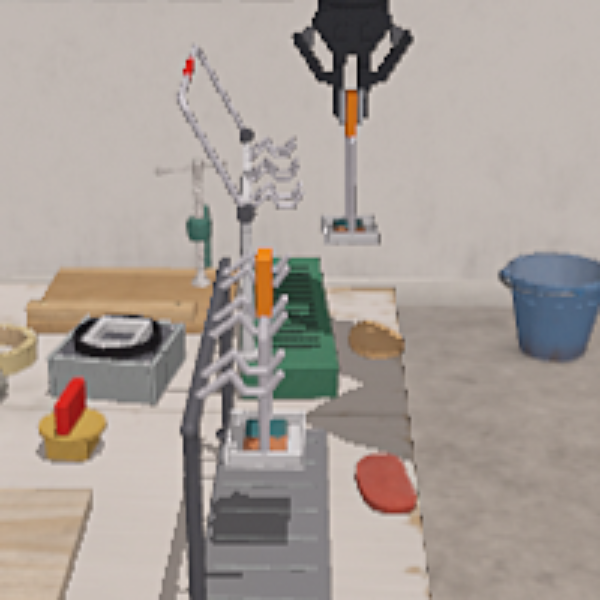

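Move back over the hook, then lower 3 cm.

>>> {"op": "step_arm", "data": {"moves": [[0, -0.002, 0, 1, 0, 0.1, 1], [0, -0.002, 0, 2.5, 0, 0.1, 1], [0, -0.002, 0, 4, 0, 0.1, 1], [0, -0.002, 0, 5.5, 0, 0.1, 1], [0, -0.002, 0, 6.8, 0, 0.1, 1], [0, -0.002, 0, 7.5, 0, 0.1, 1], [0, -0.002, 0, 7.55, 0, 0.1, 1], [0, -0.002, 0, 7.55, 0, 0.1, 1]]}}

```text
t: 13.4
tcp_pos: [0.5155, -0.2075, 0.2683]
tool_rot: [-0.706, -0.027, 0.028, 0.707]
force: [-0.1, 0.1, -1.7]
finger_gap: 0.131
```

```bash
python3 - <<'E'
from h import *
st(); print(to(.5162,-.2088,.2355,4.4)); snap('side','s6'); im=cv2.imread('pics/s6.png')[100:240,280:400]; cv2.imwrite('pics/s6c.png',cv2.resize(im,None,fx=4,fy=4,interpolation=cv2.INTER_CUBIC))
E
```

```text
t 13.4 tcp [ 0.5155 -0.2075  0.2683] yaw 4.43 down [-0.0012  0.0012 -1.    ] F [-0.13  0.15 -1.68] gap 0.131 q [-0.58  0.41  1.59  0.    1.14 -0.66]
[-1.000e-03  0.000e+00 -1.000e-03  6.100e-02  3.283e+00 -1.400e-01]
```

View pics/s6c.png

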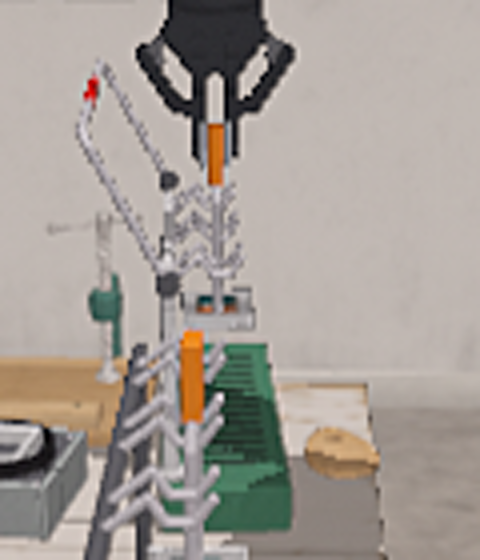

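>>> {"op": "step_arm", "data": {"moves": [[0, 0, 0, 0.06, 1, -0.1, 1], [0, 0, 0, 0.06, 2, -0.1, 1], [0, 0, 0, 0.06, 2.6, -0.1, 1], [0, 0, 0, 0.06, 3.1, -0.1, 1], [0, 0, 0, 0.06, 3.3, -0.1, 1], [0, 0, 0, 0.06, 3.3, -0.1, 1]]}}

```text
t: 14.2
tcp_pos: [0.5162, -0.2085, 0.2354]
tool_rot: [-0.706, -0.027, 0.028, 0.707]
force: [-0.7, -0.2, -0.6]
finger_gap: 0.135
```

```bash
python3 - <<'E'
from h import *
st(); snap('side','s7'); im=cv2.imread('pics/s7.png')[100:240,280:400]; cv2.imwrite('pics/s7c.png',cv2.resize(im,None,fx=4,fy=4,interpolation=cv2.INTER_CUBIC))
E
```

```text
t 14.2 tcp [ 0.5162 -0.2085  0.2354] yaw 4.42 down [-0.001   0.0011 -1.    ] F [-0.69 -0.22 -0.6 ] gap 0.135 q [-0.58  0.45  1.62  0.    1.07 -0.66]
```

View pics/s7c.png

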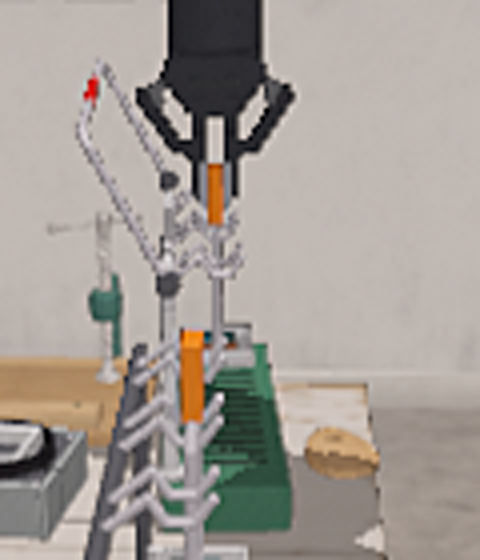

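>>> {"op": "step_arm", "data": {"moves": [[0, 0, 0, 0, 0.08, 0, 1], [0, 0, 0, 0, 0.08, 0, 0.5], [0, 0, 0, 0, 0.08, 0, 0], [0, 0, 0, 0, 0.08, 0, -1], [0, 0, 0, 0, 0.08, 0, -1], [0, 0, 0, 0, 0.08, 0, -1], [0, 0, 0, 0, 0, 0, -1], [0, 0, 0, 0, -3, 0, -1], [0, 0, 0, 0, -8, 0, -1], [0, 0, 0, 0, -14, 0, -1], [0, 0, 0, 0, -14, 0, -1]]}}

```text
t: 15.62
tcp_pos: [0.5187, -0.2101, 0.3814]
tool_rot: [0.709, 0.031, -0.024, -0.704]
force: [0.1, 0.0, -0.7]
finger_gap: 1.001
```

```bash
python3 - <<'E'
from h import *
st(); print(to(.5085,.2097,.38,1.4)); snap('side','s8'); im=cv2.imread('pics/s8.png')[100:240,280:400]; cv2.imwrite('pics/s8c.png',cv2.resize(im,None,fx=4,fy=4,interpolation=cv2.INTER_CUBIC))
E
```

```text
t 15.62 tcp [ 0.5187 -0.2101  0.3814] yaw 4.44 down [ 0.01   -0.0061 -0.9999] F [ 0.13  0.04 -0.69] gap 1.001 q [-0.58  0.31  1.43  0.    1.4  -0.66]
[ 7.0000e-03  5.3000e-02  1.0000e-02  2.2240e+00 -1.3000e-01  4.1931e+01]
```

View pics/s8c.png

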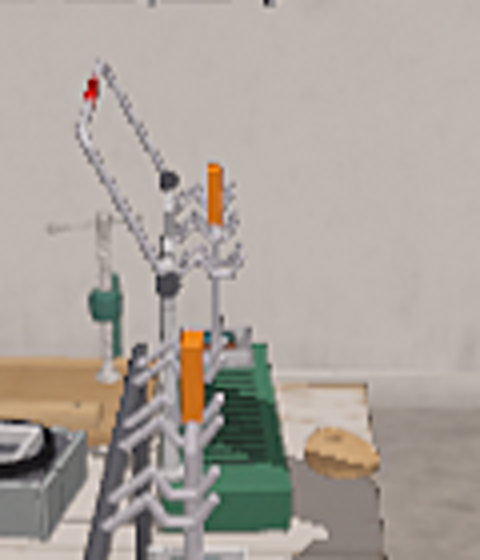

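>>> {"op": "step_arm", "data": {"moves": [[0, 0, 0, 0.2, 0, 3.5, -1], [0.001, 0.01, 0.002, 0.4, 0, 8, -1], [0.002, 0.015, 0.003, 0.7, 0, 13, -1], [0.003, 0.02, 0.004, 1, 0, 18, -1], [0.004, 0.03, 0.005, 1.2, 0, 23, -1], [0.005, 0.04, 0.007, 1.5, -0.1, 28, -1], [0.006, 0.045, 0.008, 1.7, -0.1, 33, -1], [0.007, 0.05, 0.01, 2, -0.1, 38, -1], [0.007, 0.053, 0.01, 2.2, -0.13, 41, -1], [0.007, 0.053, 0.01, 2.2, -0.13, 41.9, -1], [0.007, 0.053, 0.01, 2.2, -0.13, 41.9, -1]]}}

```text
t: 17.05
tcp_pos: [0.5063, 0.21, 0.3772]
tool_rot: [-0.706, -0.006, 0.012, 0.708]
force: [-0.5, 0.1, -0.2]
finger_gap: 1.001
```

```bash
python3 - <<'E'
from h import *
st(); print(to(.5085,.2097,.234,1.4))
E
```

```text
t 17.05 tcp [0.5063 0.21   0.3772] yaw 1.43 down [-0.0084  0.0029 -1.    ] F [-0.54  0.14 -0.21] gap 1.001 q [0.19 0.3  1.45 0.   1.4  0.16]
[-3.0000e-03  1.0000e-03 -8.0000e-03  3.4100e-01  1.4316e+01 -7.7000e-02]
```

>>> {"op": "step_arm", "data": {"moves": [[-0.003, 0.001, -0.008, 0.35, 5, -0.08, -1], [-0.003, 0.001, -0.008, 0.35, 10, -0.08, -1], [-0.003, 0.001, -0.008, 0.35, 13, -0.08, -1], [-0.003, 0.001, -0.008, 0.35, 14.3, -0.08, -1], [-0.003, 0.001, -0.008, 0.35, 14.3, -0.08, -1], [-0.003, 0.001, -0.008, 0.35, 14.3, -0.08, 1], [-0.003, 0.001, -0.008, 0.35, 14.3, -0.08, 1], [-0.003, 0.001, -0.008, 0.35, 14.3, -0.08, 1], [-0.003, 0.001, -0.008, 0.35, 14.3, -0.08, 1], [-0.003, 0.001, -0.008, 0.35, 14.3, -0.08, 1], [-0.003, 0.001, -0.008, 0.35, 14.3, -0.08, 1], [-0.003, 0.001, -0.008, 0.35, 14.3, -0.08, 1]], "grip_force": 50}}

```text
t: 18.55
tcp_pos: [0.5087, 0.2098, 0.2345]
tool_rot: [-0.707, -0.009, 0.008, 0.707]
force: [-0.6, 1.2, 4.9]
finger_gap: 0.133
```

>>> {"op": "step_arm", "data": {"moves": [[0, 0, 0, 0, -0.7, 0, 1], [0, 0, 0, 0, -1.5, 0, 1], [0, 0, 0, 0, -2.3, 0, 1], [0, 0, 0, 0, -3.2, 0, 1], [0, 0, 0, 0, -3.4, 0, 1], [0, 0, 0, 0, -3.4, 0, 1]]}}

```text
t: 19.3
tcp_pos: [0.5088, 0.2098, 0.2688]
tool_rot: [-0.707, -0.009, 0.008, 0.707]
force: [-0.6, 0.5, -2.3]
finger_gap: 0.132
```

```bash
python3 - <<'E'
from h import *
st(); print(to(.4336,-.1149,.268,4.4)); snap('side','s9'); im=cv2.imread('pics/s9.png')[100:300,240:440]; cv2.imwrite('pics/s9c.png',cv2.resize(im,None,fx=3,fy=3,interpolation=cv2.INTER_CUBIC))
E
```

```text
t 19.3 tcp [0.5088 0.2098 0.2688] yaw 1.38 down [ 7.e-04  3.e-04 -1.e+00] F [-0.59  0.51 -2.33] gap 0.132 q [0.19 0.4  1.6  0.   1.14 0.16]
[-0.0000e+00 -5.3000e-02  1.0000e-03 -8.2960e+00  6.1000e-02 -3.2278e+01]
```

View pics/s9c.png

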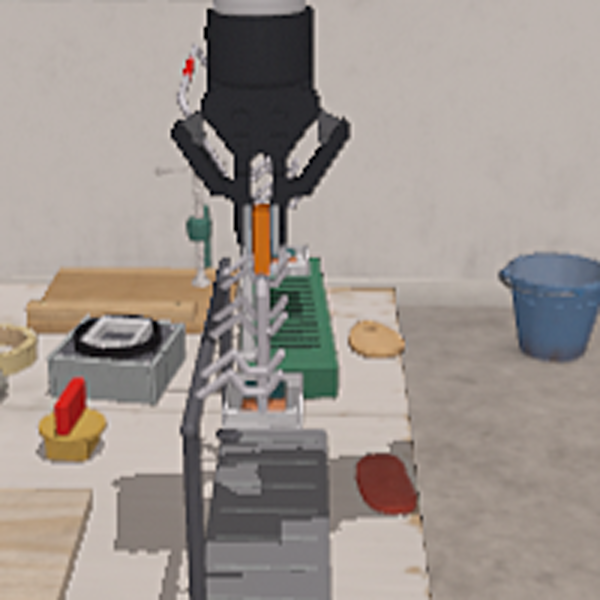

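>>> {"op": "step_arm", "data": {"moves": [[0, 0, 0, -0.8, 0, 0, 1], [0, 0, 0, -2, 0, 0, 1], [0, 0, 0, -3.5, 0, 0, 1], [0, 0, 0, -5, 0, 0, 1], [0, 0, 0, -6.5, 0, 0, 1], [0, 0, 0, -7.7, 0, 0, 1], [0, 0, 0, -8.3, 0, 0, 1], [0, 0, 0, -8.3, 0, 0, 1]]}}

```text
t: 20.35
tcp_pos: [0.4254, 0.2078, 0.2686]
tool_rot: [-0.707, -0.009, 0.008, 0.707]
force: [0.2, -0.4, -1.6]
finger_gap: 0.134
```

>>> {"op": "step_arm", "data": {"moves": [[0, 0, 0, 0, 0, -1, 1], [0, 0, 0, 0, 0, -3, 1], [0, -0.01, 0, 0, 0, -6, 1], [0, -0.02, 0, 0, 0, -9.5, 1], [0, -0.02, 0, 0, 0, -13, 1], [0, -0.03, 0, 0, 0, -17, 1], [0, -0.04, 0, 0, 0, -21, 1], [0, -0.05, 0, 0, 0, -25, 1], [0, -0.053, 0, 0, 0, -28, 1], [0, -0.053, 0, 0, 0, -30.5, 1], [0, -0.053, 0, 0, 0, -32.2, 1], [0, -0.053, 0, 0, 0, -32.2, 1]]}}

```text
t: 21.85
tcp_pos: [0.4335, -0.1154, 0.2685]
tool_rot: [-0.707, -0.027, 0.026, 0.707]
force: [-0.7, 0.1, -1.9]
finger_gap: 0.135
```

```bash
python3 - <<'E'
from h import *
st(); print(to(.5084,-.1091,.268,4.4)); snap('side','s10'); im=cv2.imread('pics/s10.png')[100:300,240:440]; cv2.imwrite('pics/s10c.png',cv2.resize(im,None,fx=3,fy=3,interpolation=cv2.INTER_CUBIC))
E
```

```text
t 21.85 tcp [ 0.4335 -0.1154  0.2685] yaw 4.3 down [ 9.e-04  1.e-04 -1.e+00] F [-0.7   0.06 -1.86] gap 0.135 q [-0.51  0.26  1.83  0.    1.04 -0.59]
[-0.000e+00 -2.000e-03  1.000e-03  7.514e+00  6.000e-02  6.300e-02]
```

View pics/s10c.png

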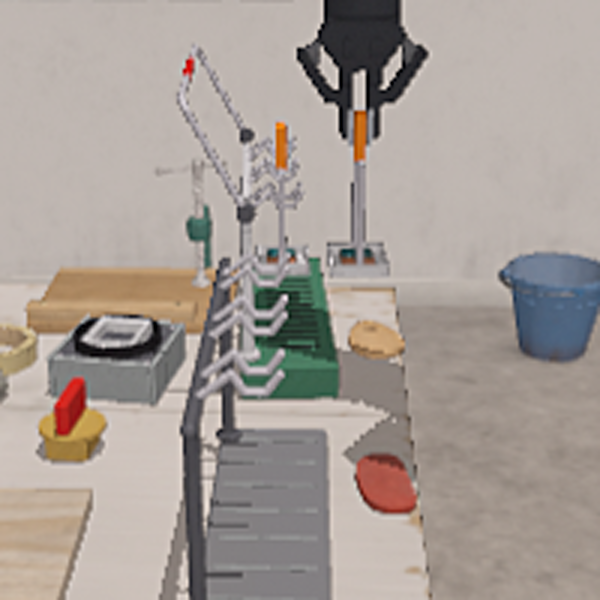

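>>> {"op": "step_arm", "data": {"moves": [[0, -0.002, 0, 1, 0, 0.1, 1], [0, -0.002, 0, 2.5, 0, 0.1, 1], [0, -0.002, 0, 4, 0, 0.1, 1], [0, -0.002, 0, 5.5, 0, 0.1, 1], [0, -0.002, 0, 6.8, 0, 0.1, 1], [0, -0.002, 0, 7.5, 0, 0.1, 1], [0, -0.002, 0, 7.55, 0, 0.1, 1], [0, -0.002, 0, 7.55, 0, 0.1, 1]]}}

```text
t: 22.9
tcp_pos: [0.5078, -0.1075, 0.2683]
tool_rot: [-0.706, -0.027, 0.028, 0.707]
force: [0.4, -0.0, -2.0]
finger_gap: 0.134
```

```bash
python3 - <<'E'
from h import *
st(); print(to(.5084,-.1091,.2348,4.4))
E
```

```text
t 22.9 tcp [ 0.5078 -0.1075  0.2683] yaw 4.46 down [-7.0e-04  1.2e-03 -1.0e+00] F [ 0.35 -0.04 -1.97] gap 0.134 q [-0.42  0.36  1.67  0.    1.11 -0.5 ]
[-1.00e-03  1.00e-03 -1.00e-03  4.60e-02  3.35e+00 -1.71e-01]
```

>>> {"op": "step_arm", "data": {"moves": [[0, 0, 0, 0.05, 1, -0.15, 1], [0, 0, 0, 0.05, 2, -0.15, 1], [0, 0, 0, 0.05, 2.6, -0.15, 1], [0, 0, 0, 0.05, 3.1, -0.15, 1], [0, 0, 0, 0.05, 3.35, -0.15, 1], [0, 0, 0, 0.05, 3.35, -0.15, 1]]}}

```text
t: 23.65
tcp_pos: [0.5083, -0.1089, 0.2349]
tool_rot: [-0.706, -0.027, 0.028, 0.707]
force: [-0.6, -0.1, -1.4]
finger_gap: 0.133
```

```bash
python3 - <<'E'
from h import *
st(); snap('side','s11'); im=cv2.imread('pics/s11.png')[100:240,280:400]; cv2.imwrite('pics/s11c.png',cv2.resize(im,None,fx=4,fy=4,interpolation=cv2.INTER_CUBIC))
E
```

```text
t 23.65 tcp [ 0.5083 -0.1089  0.2349] yaw 4.47 down [-9.0e-04  1.3e-03 -1.0e+00] F [-0.64 -0.13 -1.35] gap 0.133 q [-0.43  0.41  1.71  0.    1.02 -0.5 ]
```

View pics/s11c.png

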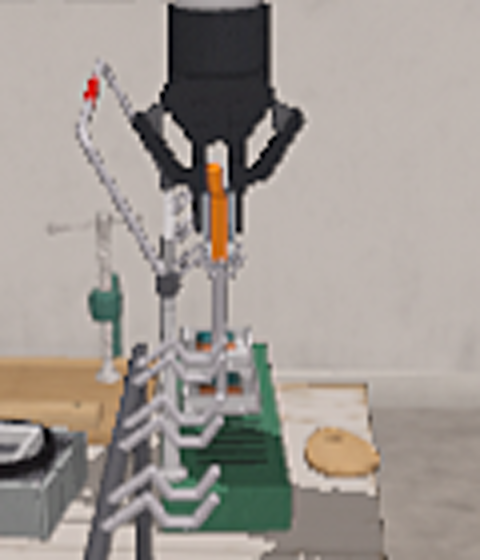

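>>> {"op": "step_arm", "data": {"moves": [[0, 0, 0, 0, 0.1, 0, 1], [0, 0, 0, 0, 0.12, 0, 1], [0, 0, 0, 0, 0.12, 0, 0.5], [0, 0, 0, 0, 0.12, 0, 0], [0, 0, 0, 0, 0.12, 0, -1], [0, 0, 0, 0, 0.12, 0, -1], [0, 0, 0, 0, 0.1, 0, -1], [0, 0, 0, 0, 0, 0, -1], [0, 0, 0, 0, -3, 0, -1], [0, 0, 0, 0, -8, 0, -1], [0, 0, 0, 0, -14, 0, -1], [0, 0, 0, 0, -14, 0, -1]]}}

```text
t: 25.2
tcp_pos: [0.5111, -0.1101, 0.3804]
tool_rot: [0.708, 0.031, -0.024, -0.705]
force: [0.1, -0.5, -0.1]
finger_gap: 0.999
```

```bash
python3 - <<'E'
from h import *
np.set_printoptions(precision=4,suppress=True)
st(); s=snap('side','s12'); im=cv2.imread('pics/s12.png')[100:240,280:400]; cv2.imwrite('pics/s12c.png',cv2.resize(im,None,fx=4,fy=4,interpolation=cv2.INTER_CUBIC))
P=cloud(s)
for m,stt,c in blobs(s,(0,190,120),(4,255,255),6): print('red',c,np.median(P[m],0))
for m,stt,c in blobs(s,(8,180,150),(18,255,255),6): print('or',c,np.median(P[m],0),P[m][:,2].max())
E
```

```text
t 25.2 tcp [ 0.5111 -0.1101  0.3804] yaw 4.48 down [ 0.011  -0.0041 -0.9999] F [ 0.11 -0.52 -0.13] gap 0.999 q [-0.43  0.25  1.51  0.    1.37 -0.5 ]
red [302.3333 121.6667] [ 0.6143 -0.1919  0.315 ]
red [263.0708 234.7434] [0.6974 0.0824 0.0542]
red [ 85.5    251.6667] [1.2062 0.1181 0.0059]
or [333.4935 152.1558] [ 0.5122 -0.0975  0.2368] 0.5195889564677187
```

View pics/s12c.png

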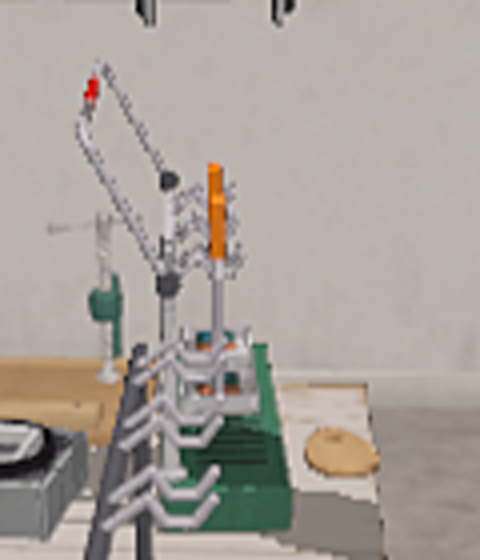

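```bash
python3 - <<'E'
from h import *
print(to(.6139,-.1975,.385,4.5))
E
```

```text
[ 2.000e-03 -1.000e-03  5.000e-03  9.725e+00 -6.950e-01 -9.595e+00]
```

>>> {"op": "step_arm", "data": {"moves": [[0, 0, 0, 1.5, -0.5, -1.5, -1], [0, 0, 0, 4, -0.7, -4, -1], [0.002, 0, 0.005, 6.5, -0.7, -6.5, -1], [0.002, 0, 0.005, 9, -0.7, -9, -1], [0.002, 0, 0.005, 9.7, -0.7, -9.6, -1], [0.002, 0, 0.005, 9.7, -0.7, -9.6, -1]]}}

```text
t: 26.0
tcp_pos: [0.6129, -0.1972, 0.3831]
tool_rot: [-0.706, -0.026, 0.029, 0.707]
force: [-0.1, 0.9, -0.3]
finger_gap: 1.001
```

```bash
python3 - <<'E'
from h import *
np.set_printoptions(precision=4,suppress=True)
st(); print(to(.6139,-.1975,.312,4.4))
s=snap('top','t13'); P=cloud(s)
for m,stt,c in blobs(s,(8,180,150),(18,255,255),6):
  if c[1]>190: print('or',c,np.median(P[m],0))
im=cv2.imread('pics/t13.png')[130:290,300:520]; cv2.imwrite('pics/t13c.png',cv2.resize(im,None,fx=3,fy=3))
E
```

```text
t 26.0 tcp [ 0.6129 -0.1972  0.3831] yaw 4.46 down [-0.0037  0.0023 -1.    ] F [-0.07  0.93 -0.25] gap 1.001 q [-0.48  0.45  1.2   0.    1.5  -0.56]
[-0.003  0.001 -0.004  0.118  7.11  -0.057]
or [373.7097 229.0323] [ 0.5102 -0.1071  0.2502]
```

View pics/t13c.png

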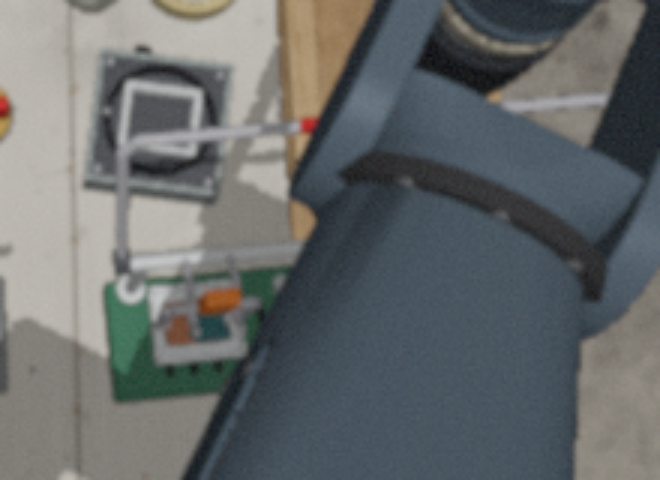

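Carrier A sits well (tab at 0.510, -0.107, top 0.250). Grip the bail bar.

>>> {"op": "step_arm", "data": {"moves": [[0, 0, 0, 0.1, 3.5, 0, -1], [-0.003, 0, -0.004, 0.1, 6, 0, -1], [-0.003, 0, -0.004, 0.1, 7.1, 0, -1], [-0.003, 0, -0.004, 0.1, 7.1, 0, -1], [-0.003, 0, -0.004, 0.1, 7.1, 0, 1], [-0.003, 0, -0.004, 0.1, 7.1, 0, 1], [-0.003, 0, -0.004, 0.1, 7.1, 0, 1], [-0.003, 0, -0.004, 0.1, 7.1, 0, 1], [-0.003, 0, -0.004, 0.1, 7.1, 0, 1], [-0.003, 0, -0.004, 0.1, 7.1, 0, 1], [-0.003, 0, -0.004, 0.1, 7.1, 0, 1]], "grip_force": 30}}

```text
t: 27.42
tcp_pos: [0.6135, -0.1966, 0.313]
tool_rot: [0.707, 0.028, -0.027, -0.706]
force: [0.5, -0.6, 0.8]
finger_gap: 0.116
```

```bash
python3 - <<'E'
from h import *
st()
t=np.radians(4.43);X=np.array([np.cos(t),np.sin(t)])
p=sense()['tcp_pos']; x=p[:2]@X-.5385; z=p[2]-.2; a0=np.arctan2(z,-x); print('ang',a0,'r',np.hypot(x,z))
for a in np.r_[np.linspace(a0,1.0,12)[1:],np.linspace(1.,0.03,12)[1:]]: print(round(a,2),'dx',round(100*(-.125*np.cos(a)-x),2),'dy',round(-100*(.125*np.sin(a)-z),2))
E
```

```text
t 27.43 tcp [ 0.6135 -0.1966  0.313 ] yaw 4.48 down [ 1.5e-03 -9.0e-04 -1.0e+00] F [ 0.54 -0.61  0.75] gap 0.116 q [-0.48  0.49  1.31 -0.    1.34 -0.56]
ang 2.0450402586879814 r 0.12705636172974458
1.95 dx -1.17 dy -0.31
1.86 dx -2.3 dy -0.7
1.76 dx -3.45 dy -0.97
1.67 dx -4.63 dy -1.14
1.57 dx -5.81 dy -1.2
1.48 dx -7.0 dy -1.14
1.38 dx -8.17 dy -0.97
1.29 dx -9.33 dy -0.69
1.19 dx -10.45 dy -0.3
1.1 dx -11.53 dy 0.19
1.0 dx -12.56 dy 0.79
0.91 dx -13.46 dy 1.42
0.82 dx -14.3 dy 2.13
0.74 dx -15.07 dy 2.92
0.65 dx -15.77 dy 3.77
0.56 dx -16.4 dy 4.67
0.47 dx -16.94 dy 5.63
0.38 dx -17.4 dy 6.64
0.29 dx -17.76 dy 7.67
0.21 dx -18.04 dy 8.74
0.12 dx -18.22 dy 9.83
0.03 dx -18.3 dy 10.93
```

>>> {"op": "step_arm", "data": {"moves": [[0, 0, 0, -1.1, -0.45, 0, 1], [0, 0, 0, -2.3, -0.85, 0, 1], [0, 0, 0, -3.45, -1.1, 0, 1], [0, 0, 0, -4.6, -1.3, 0, 1], [0, 0, 0, -5.8, -1.35, 0, 1], [0, 0, 0, -7, -1.3, 0, 1], [0, 0, 0, -8.2, -1.15, 0, 1], [0, 0, 0, -9.35, -0.85, 0, 1], [0, 0, 0, -10.5, -0.5, 0, 1], [0, 0, 0, -11.6, 0, 0, 1], [0, 0, 0, -12.6, 0.6, 0, 1]]}}

```text
t: 28.8
tcp_pos: [0.4869, -0.2067, 0.3066]
tool_rot: [0.707, 0.028, -0.027, -0.706]
force: [1.1, -0.2, 3.2]
finger_gap: 0.115
```

```bash
python3 - <<'E'
from h import *
st()
t=np.radians(4.43);X=np.array([np.cos(t),np.sin(t)])
p=sense()['tcp_pos']; x=p[:2]@X-.5385; z=p[2]-.2; a0=np.arctan2(z,-x); print('ang',a0,'r',np.hypot(x,z))
for a in np.linspace(a0,0.03,13)[1:]: print(round(a,2),'dx',round(100*(-.126*np.cos(a)-x),2),'dy',round(-100*(.126*np.sin(a)-z),2))
snap('side','s14'); im=cv2.imread('pics/s14.png')[60:260,240:440]; cv2.imwrite('pics/s14c.png',cv2.resize(im,None,fx=3,fy=3))
E
```

```text
t 28.8 tcp [ 0.4869 -0.2067  0.3066] yaw 4.48 down [ 0.001  -0.0014 -1.    ] F [ 1.13 -0.22  3.15] gap 0.115 q [-0.61  0.33  1.6  -0.    1.21 -0.69]
ang 0.9960953934641001 r 0.12700481782886852
0.92 dx -0.77 dy 0.67
0.84 dx -1.55 dy 1.32
0.75 dx -2.28 dy 2.03
0.67 dx -2.94 dy 2.8
0.59 dx -3.54 dy 3.61
0.51 dx -4.07 dy 4.48
0.43 dx -4.54 dy 5.38
0.35 dx -4.92 dy 6.32
0.27 dx -5.23 dy 7.28
0.19 dx -5.47 dy 8.27
0.11 dx -5.62 dy 9.27
0.03 dx -5.69 dy 10.28
```

View pics/s14c.png

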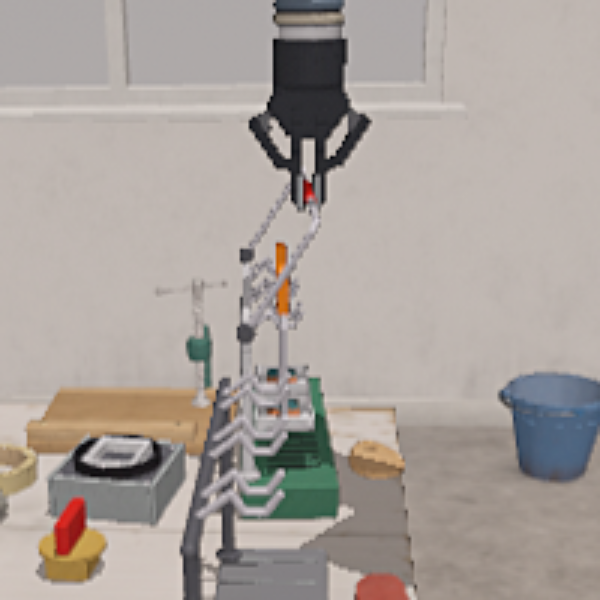

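>>> {"op": "step_arm", "data": {"moves": [[0, 0, 0, -0.8, 0.65, 0, 1], [0, 0, 0, -1.55, 1.3, 0, 1], [0, 0, 0, -2.3, 2.0, 0, 1], [0, 0, 0, -2.95, 2.8, 0, 1], [0, 0, 0, -3.55, 3.6, 0, 1], [0, 0, 0, -4.1, 4.5, 0, 1], [0, 0, 0, -4.55, 5.4, 0, 1], [0, 0, 0, -4.9, 6.3, 0, 1], [0, 0, 0, -5.2, 7.3, 0, 1], [0, 0, 0, -5.45, 8.3, 0, 1], [0, 0, 0, -5.6, 9.3, 0, 1], [0, 0, 0, -5.65, 10.2, 0, 1]]}}

```text
t: 30.35
tcp_pos: [0.4299, -0.2113, 0.2035]
tool_rot: [0.707, 0.028, -0.027, -0.706]
force: [0.6, 5.3, 44.5]
finger_gap: 0.109
```

```bash
python3 - <<'E'
from h import *
st()
E
```

```text
t 30.35 tcp [ 0.4299 -0.2113  0.2035] yaw 4.44 down [ 7.0e-04 -1.4e-03 -1.0e+00] F [ 0.57  5.28 44.45] gap 0.109 q [-0.69  0.4   1.84 -0.    0.9  -0.77]
```

>>> {"op": "step_arm", "data": {"moves": [[0, 0, 0, 0, -0.1, 0, 1], [0, 0, 0, 0, -0.1, 0, -1], [0, 0, 0, 0, -0.1, 0, -1], [0, 0, 0, 0, -0.1, 0, -1], [0, 0, 0, 0, -0.1, 0, -1], [0, 0, 0, 0, -0.1, 0, -1], [0, 0, 0, 0, -4, 0, -1], [0, 0, 0, 0, -10, 0, -1], [0, 0, 0, 0, -16, 0, -1], [0, 0, 0, 0, -17, 0, -1]]}}

```text
t: 31.6
tcp_pos: [0.4314, -0.2124, 0.3782]
tool_rot: [0.709, 0.03, -0.025, -0.704]
force: [0.7, 0.6, -0.4]
finger_gap: 1.0
```

```bash
python3 - <<'E'
from h import *
np.set_printoptions(precision=4,suppress=True)
st(); snap('side','s15'); im=cv2.imread('pics/s15.png')[100:300,240:440]; cv2.imwrite('pics/s15c.png',cv2.resize(im,None,fx=3,fy=3))
s=snap('top','t15')
P=cloud(s)
for m,stt,c in blobs(s,(0,190,120),(4,255,255),6): print('red',c,stt,np.median(P[m],0))
for m,stt,c in blobs(s,(8,180,150),(18,255,255),6): print('or',c,np.median(P[m],0))
print(to(.45,.10,.38,2))
E
```

```text
t 31.6 tcp [ 0.4314 -0.2124  0.3782] yaw 4.45 down [ 0.0085 -0.0079 -0.9999] F [ 0.69  0.59 -0.41] gap 1.0 q [-0.69  0.18  1.61 -0.    1.34 -0.77]
red [290.4 164.5] [281 162  21   5  60] [0.6978 0.0678 0.0619]
red [414.8444 269.1556] [405 268  21   4  45] [ 0.4305 -0.1937  0.2059]
or [373.5556 229.4167] [ 0.5102 -0.1073  0.2499]
[ 0.004  0.043  0.003  4.402 -0.63  30.878]
```

View pics/s15c.png

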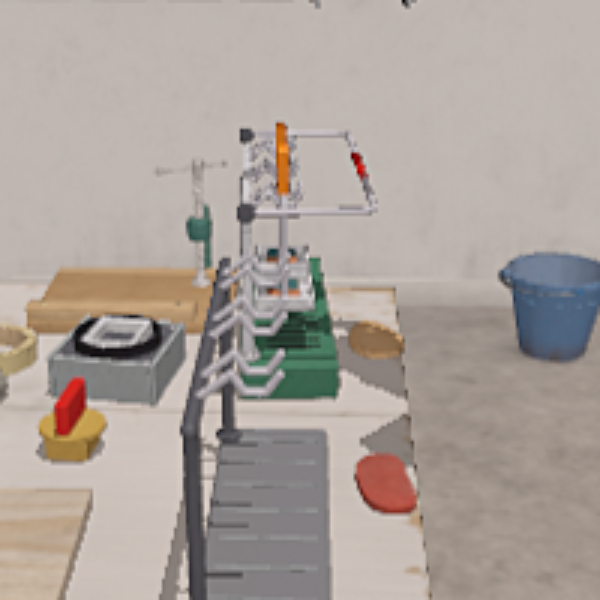

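>>> {"op": "step_arm", "data": {"moves": [[0, 0, 0, 0.5, -0.3, 4, -1], [0, 0.01, 0, 1, -0.6, 9, -1], [0, 0.02, 0, 2, -0.6, 14, -1], [0, 0.03, 0, 3, -0.6, 19, -1], [0, 0.04, 0, 4, -0.6, 24, -1], [0, 0.04, 0, 4.4, -0.6, 29, -1], [0, 0.04, 0, 4.4, -0.6, 34, -1], [0, 0.04, 0, 4.4, -0.6, 39, -1], [0, 0.04, 0, 4.4, -0.6, 42, -1], [0, 0.04, 0, 4.4, -0.6, 42, -1]]}}

```text
t: 32.95
tcp_pos: [0.4398, 0.2122, 0.3767]
tool_rot: [0.709, 0.014, -0.015, -0.705]
force: [0.1, -0.6, 0.1]
finger_gap: 1.003
```

```bash
python3 - <<'E'
from h import *
np.set_printoptions(precision=4,suppress=True)
st(); snap('side','s16'); s=snap('top','t16')
P=cloud(s)
for m,stt,c in blobs(s,(0,190,120),(4,255,255),6): print('red',c,stt,np.median(P[m],0))
for m,stt,c in blobs(s,(8,180,150),(18,255,255),6): print('or',c,np.median(P[m],0))
im=cv2.imread('pics/t16.png'); cv2.imwrite('pics/t16c.png',cv2.resize(im[140:205,270:390],None,fx=6,fy=6,interpolation=cv2.INTER_CUBIC)); cv2.imwrite('pics/t16d.png',im)
E
```

```text
t 32.95 tcp [0.4398 0.2122 0.3767] yaw 2.36 down [-0.0023 -0.0046 -1.    ] F [ 0.13 -0.59  0.1 ] gap 1.003 q [ 0.22  0.2   1.58 -0.    1.36  0.18]
red [287.2368 163.8947] [281 162  13   5  38] [0.7    0.0739 0.0622]
red [298.75  164.625] [296 163   6   4  16] [0.6968 0.0479 0.0624]
red [423.0723 268.3253] [402 266  44   7  83] [ 0.4321 -0.2121  0.206 ]
or [422.975 224.925] [ 0.5166 -0.2062  0.2504]
or [373.2424 229.3939] [ 0.5101 -0.1052  0.2507]
```

View pics/t16.png

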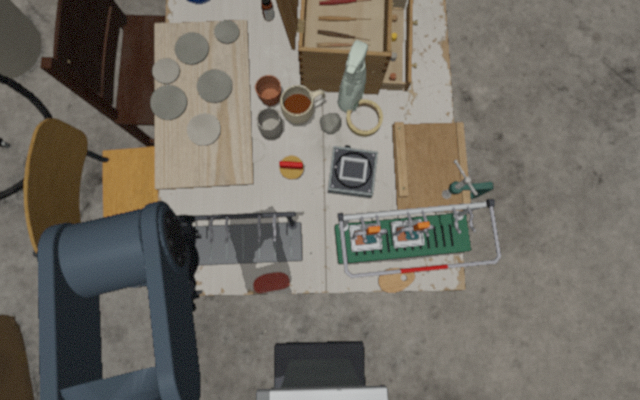

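View pics/t16c.png

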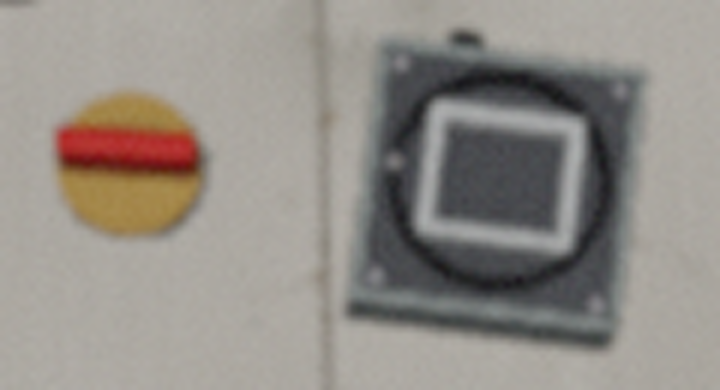

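View pics/s16.png

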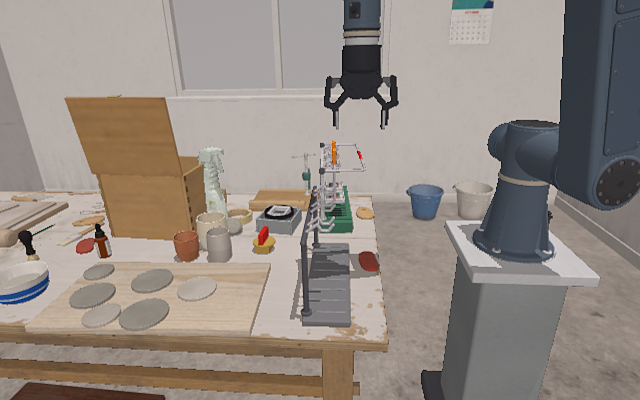

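```bash
cat > kk.py <<'E'
from h import *
np.set_printoptions(precision=4,suppress=True)
def px(s,m,z):
    v,u=np.nonzero(m); return np.array([ray(s,a,b,z) for a,b in zip(u,v)])[:,:2].astype(np.float32)
def key(s):
    hsv=cv2.cvtColor(np.ascontiguousarray(s['frame']),cv2.COLOR_RGB2HSV); P=cloud(s); z=P[...,2]
    roi=np.zeros(z.shape,bool); roi[140:200,270:320]=True
    y=roi&(hsv[...,0]>15)&(hsv[...,0]<28)&(hsv[...,1]>100)&(abs(z-.028)<.006)
    c,_=cv2.minEnclosingCircle(px(s,y,.028)); 
    print('collar circ',c,_)
    r=roi&((hsv[...,0]<8)|(hsv[...,0]>172))&(hsv[...,1]>140)&(z>.055)
    q=px(s,r,.062); print('handle rect',cv2.minAreaRect(q),q.mean(0)); l=cv2.fitLine(q,cv2.DIST_L2,0,.001,.001).ravel(); print('dir',l,np.degrees(np.arctan2(-l[0],l[1])))
def way(s):
    g=cv2.resize(s['frame'][140:205,320:390],None,fx=8,fy=8,interpolation=cv2.INTER_CUBIC); g=cv2.cvtColor(g,cv2.COLOR_RGB2GRAY)
    P=cloud(s); print('rim z',np.median(P[152:184,335:370,2]))
    _,b=cv2.threshold(g,135,255,cv2.THRESH_BINARY)
    cs,h=cv2.findContours(b,cv2.RETR_CCOMP,cv2.CHAIN_APPROX_NONE)
    for i,c in enumerate(cs):
        a=cv2.contourArea(c)
        if 3000<a<40000:
            uv=(c[:,0,:]+.5)/8-.5+[320,140]
            w=np.array([ray(s,u,v,.056) for u,v in uv])[:,:2].astype(np.float32)
            print('hole' if h[0][i][3]>=0 else 'outer',a,cv2.minAreaRect(w))
E
python3 - <<'E'
from kk import *
for n in('t16','top0'):
  s=dict(np.load(f'pics/{n}.npz')); key(s); way(s)
s=dict(np.load('pics/t16.npz')); P=cloud(s); print(P[145:200:4,352,2])
E
```

```text
collar circ (0.7015337944030762, 0.06716793775558472) 0.0307467058300972
handle rect ((0.698664128780365, 0.0666680634021759), (0.05516812950372696, 0.014706648886203766), 85.53131103515625) [0.6991 0.0672]
dir [0.0704 0.9975 0.6991 0.0672] -4.034426
rim z 0.04489028236086123
outer 36426.5 ((0.6869425177574158, -0.0881970077753067), (0.06582129001617432, 0.05827220529317856), 81.1038589477539)
hole 22874.0 ((0.6864258646965027, -0.08787108212709427), (0.05348413065075874, 0.045166295021772385), 81.66880798339844)
collar circ (0.7015337944030762, 0.06716793775558472) 0.0307467058300972
handle rect ((0.6992993354797363, 0.0666184276342392), (0.05516809597611427, 0.014073462225496769), 85.53157806396484) [0.6993 0.0666]
dir [0.0853 0.9964 0.6993 0.0666] -4.893056
rim z 0.045054770379098
outer 35286.0 ((0.6869621872901917, -0.08823332190513611), (0.0649222731590271, 0.05705640837550163), 81.36991882324219)
hole 23865.5 ((0.6862978935241699, -0.08794355392456055), (0.054522667080163956, 0.04648739472031593), 81.62045288085938)
[0.0031 0.0421 0.0534 0.0446 0.0527 0.0494 1.0983 0.0441 0.0446 0.0454
 1.0983 0.0459 0.0436 0.0011]
```

```bash
python3 - <<'E'
from h import *
np.set_printoptions(suppress=True)
print(to(.6995,.067,.30,-4.6))
E
```

```text
[  0.005   0.119  -0.001  25.34    7.794 -15.282]
```

>>> {"op": "step_arm", "data": {"moves": [[0, 0.01, 0, 3, 0, -1.8, -1], [0, 0.03, 0, 7, 0, -4, -1], [0, 0.05, 0, 11, 0.5, -6.5, -1], [0.002, 0.07, 0, 15, 2, -9, -1], [0.003, 0.09, 0, 19, 4, -11.5, -1], [0.004, 0.11, 0, 23, 6, -14, -1], [0.005, 0.119, 0, 25.3, 7.5, -15.3, -1], [0.005, 0.119, -0.001, 25.35, 7.8, -15.3, -1], [0.005, 0.119, -0.001, 25.35, 7.8, -15.3, -1], [0.005, 0.119, -0.001, 25.35, 7.8, -15.3, -1]]}}

```text
t: 34.3
tcp_pos: [0.699, 0.0672, 0.301]
tool_rot: [-0.707, 0.028, -0.029, 0.707]
force: [0.2, 0.9, -0.7]
finger_gap: 0.999
```

```bash
python3 - <<'E'
from kk import *
st(); print(to(.6995,.067,.051,-4.6)); s=snap('side','s17')
P=cloud(s)
for m,stt,c in blobs(s,(0,190,120),(4,255,255),20): print('red',c,stt,np.median(P[m],0))
im=cv2.imread('pics/s17.png'); cv2.imwrite('pics/s17c.png',cv2.resize(im[100:300,200:440],None,fx=3,fy=3))
E
```

```text
t 34.3 tcp [0.699  0.0672 0.301 ] yaw -4.6 down [ 0.001  0.    -1.   ] F [ 0.24  0.87 -0.74] gap 0.999 q [-0.06  0.59  1.16  0.    1.39  0.02]
[-0.    -0.     0.001  0.031 24.999 -0.016]
red [262.9076 235.0168] [258 226  10  19 119] [0.6978 0.0831 0.055 ]
```

View pics/s17.png

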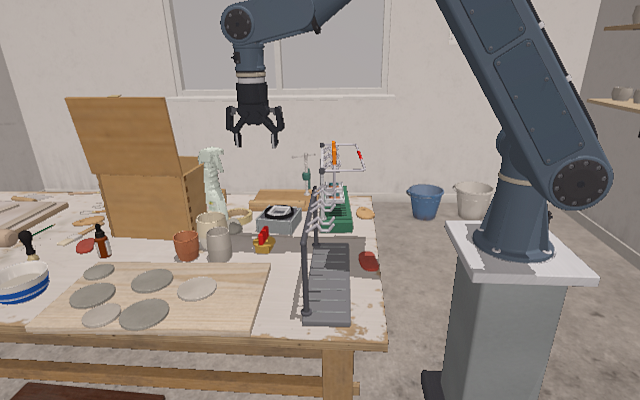

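>>> {"op": "step_arm", "data": {"moves": [[0, 0, 0, 0.03, 5, 0, -1], [0, 0, 0, 0.03, 10, 0, -1], [0, 0, 0, 0.03, 15, 0, -1], [0, 0, 0, 0.03, 20, 0, -1], [0, 0, 0, 0.03, 23, 0, -1], [0, 0, 0, 0.03, 24.7, 0, -1], [0, 0, 0, 0.03, 24.9, 0, -1], [0, 0, 0, 0.03, 24.9, 0, -1]]}}

```text
t: 35.35
tcp_pos: [0.7009, 0.0675, 0.0539]
tool_rot: [0.707, -0.027, 0.03, -0.707]
force: [-0.1, 0.3, -0.5]
finger_gap: 0.999
```

```bash
python3 - <<'E'
from kk import *
st(); s=snap('side','s18')
im=cv2.imread('pics/s18.png'); cv2.imwrite('pics/s18c.png',cv2.resize(im[150:270,200:350],None,fx=5,fy=5,interpolation=cv2.INTER_CUBIC))
E
```

```text
t 35.35 tcp [0.7009 0.0675 0.0539] yaw -4.57 down [ 0.0045 -0.0002 -1.    ] F [-0.11  0.31 -0.48] gap 0.999 q [-0.06  0.86  1.34  0.    0.93  0.02]
```

View pics/s18c.png

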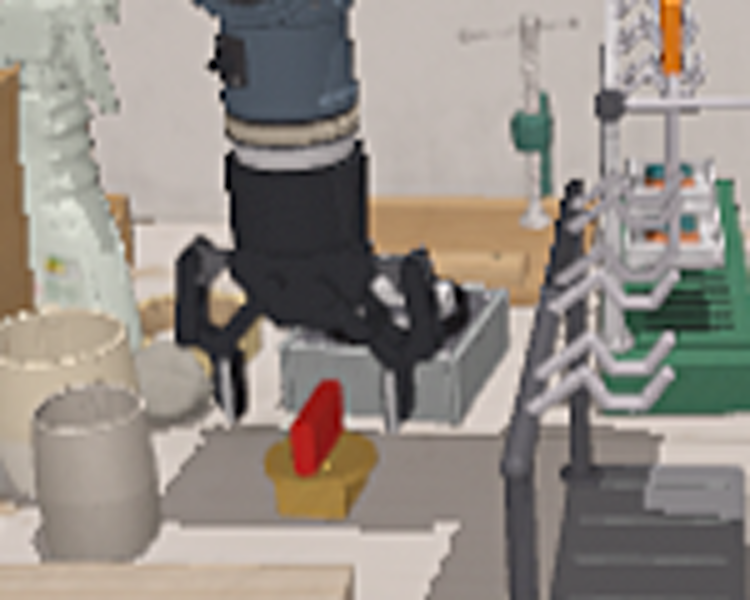

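>>> {"op": "step_arm", "data": {"moves": [[0, 0, 0, 0, -5, 0, -1], [0, 0, 0, 0, -10, 0, -1], [0, 0, 0, 0, -15, -4, -1], [0, 0, 0, 0, -20, -9, -1], [0, 0, 0, 0, -22, -14, -1], [0, 0, 0, 0, -22, -18, -1], [0, 0, 0, 0, -22, -18, -1]]}}

```text
t: 36.28
tcp_pos: [0.6857, -0.1158, 0.2767]
tool_rot: [0.707, -0.027, 0.033, -0.706]
force: [-0.6, 2.5, 0.1]
finger_gap: 1.0
```

```bash
python3 - <<'E'
from kk import *
st(); s=snap('side','s19');s2=snap('top','t19')
im=cv2.imread('pics/t19.png'); cv2.imwrite('pics/t19c.png',cv2.resize(im[120:300,200:420],None,fx=3,fy=3,interpolation=cv2.INTER_CUBIC))
for t in (s,s2):
  P=cloud(t)
  for m,stt,c in blobs(t,(0,190,120),(4,255,255),20): print('red',c,stt,np.median(P[m],0))
E
```

```text
t 36.27 tcp [ 0.6857 -0.1158  0.2767] yaw -4.84 down [ 0.009  -0.0025 -1.    ] F [-0.56  2.52  0.07] gap 1.0 q [-0.33  0.6   1.22  0.    1.32 -0.24]
red [263.0446 234.7321] [259 226   9  19 112] [0.6977 0.0823 0.0549]
red [294.3571 166.3571] [288 165  14   3  28] [0.6945 0.0594 0.0586]
red [431.7333 267.4444] [415 266  31   4  45] [ 0.4336 -0.2315  0.2063]
```

View pics/t19c.png

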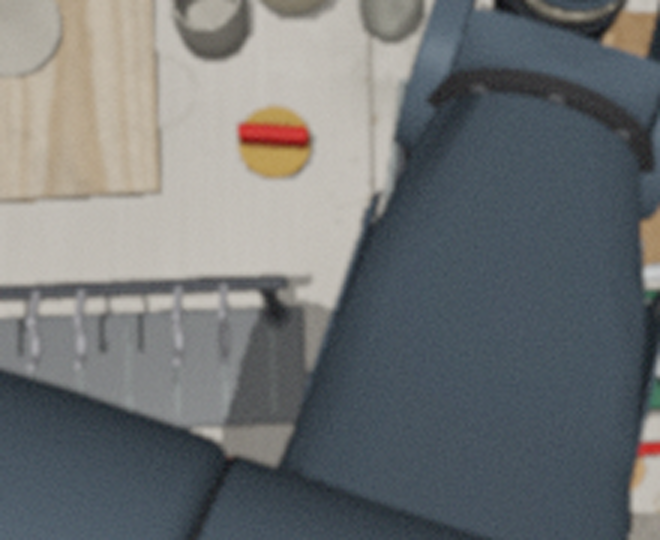

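```bash
python3 - <<'E'
from kk import *
np.set_printoptions(suppress=True)
s=dict(np.load('pics/t19.npz')); key(s)
print(to(.6995,.067,.20,-4.6))
E
```

```text
collar circ (0.7007527351379395, 0.06786102056503296) 0.030580434948205948
handle rect ((0.698975145816803, 0.06655945628881454), (0.055336203426122665, 0.014390087686479092), 85.53144073486328) [0.6991 0.0667]
dir [0.0833 0.9965 0.6991 0.0667] -4.7764106
[-0.001 -0.001  0.007 -0.103  7.546 17.962]
```

>>> {"op": "step_arm", "data": {"moves": [[0, 0, 0, 0, 0, 3, -1], [0, 0, 0, 0, 0, 8, -1], [0, 0, 0, 0, 0, 13, -1], [0, 0, 0.007, -0.1, 1, 17, -1], [0, 0, 0.007, -0.1, 4, 18, -1], [0, 0, 0.007, -0.1, 7.5, 18, -1], [0, 0, 0.007, -0.1, 7.5, 18, -1]]}}

```text
t: 37.25
tcp_pos: [0.6968, 0.0698, 0.1972]
tool_rot: [-0.706, 0.031, -0.025, 0.707]
force: [0.1, -0.4, 0.0]
finger_gap: 1.004
```

```bash
python3 - <<'E'
from kk import *
np.set_printoptions(suppress=True)
st();print(to(.6995,.067,.052,-4.7))
E
```

```text
t 37.25 tcp [0.6968 0.0698 0.1972] yaw -4.48 down [-0.0083  0.0013 -1.    ] F [ 0.12 -0.39  0.03] gap 1.004 q [-0.06  0.69  1.27  0.    1.19  0.02]
[-0.001  0.004 -0.008  0.408 14.514 -0.263]
```

>>> {"op": "step_arm", "data": {"moves": [[0, 0.004, -0.008, 0.4, 5, -0.25, -1], [0, 0.004, -0.008, 0.4, 10, -0.25, -1], [0, 0.004, -0.008, 0.4, 13, -0.25, -1], [0, 0.004, -0.008, 0.4, 14.5, -0.25, -1], [0, 0.004, -0.008, 0.4, 14.5, -0.25, -1], [0, 0.004, -0.008, 0.4, 14.5, -0.25, 1], [0, 0.004, -0.008, 0.4, 14.5, -0.25, 1], [0, 0.004, -0.008, 0.4, 14.5, -0.25, 1], [0, 0.004, -0.008, 0.4, 14.5, -0.25, 1], [0, 0.004, -0.008, 0.4, 14.5, -0.25, 1], [0, 0.004, -0.008, 0.4, 14.5, -0.25, 1], [0, 0.004, -0.008, 0.4, 14.5, -0.25, 1]], "grip_force": 80}}

```text
t: 38.75
tcp_pos: [0.7001, 0.067, 0.0529]
tool_rot: [-0.706, 0.029, -0.029, 0.707]
force: [0.5, -0.8, 5.3]
finger_gap: 0.148
```

```bash
python3 - <<'E'
from kk import *
st(); s=snap('side','s20')
im=cv2.imread('pics/s20.png'); cv2.imwrite('pics/s20c.png',cv2.resize(im[150:270,200:350],None,fx=5,fy=5,interpolation=cv2.INTER_CUBIC))
E
```

```text
t 38.75 tcp [0.7001 0.067  0.0529] yaw -4.71 down [ 0.0012  0.0005 -1.    ] F [ 0.52 -0.83  5.32] gap 0.148 q [-0.06  0.86  1.34  0.    0.93  0.02]
```

View pics/s20c.png

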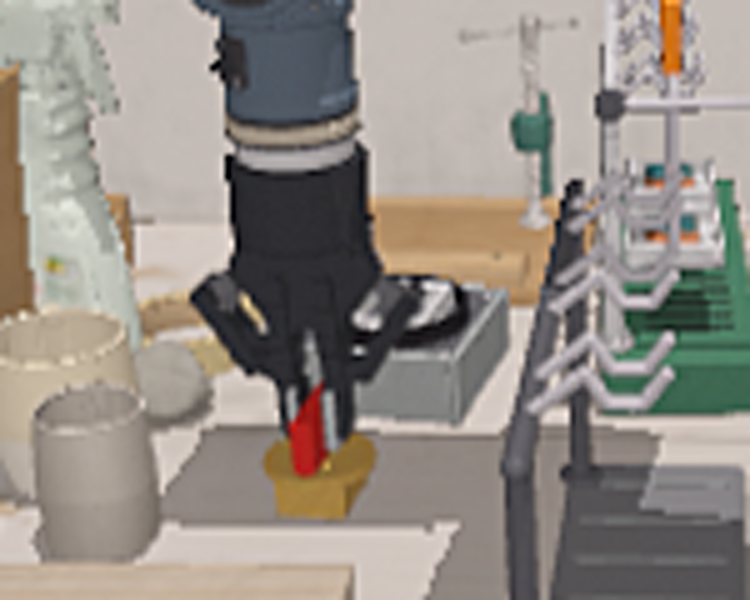

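>>> {"op": "step_arm", "data": {"moves": [[0, 0, 0, 0, -2, 0, 1], [0, 0, 0, 0, -6, 0, 1], [0, 0, 0, 0, -10, 0, 1], [0, 0, 0, 0, -10, 0, 1]]}}

```text
t: 39.3
tcp_pos: [0.7023, 0.0669, 0.1573]
tool_rot: [-0.706, 0.026, -0.032, 0.707]
force: [0.8, -0.6, -1.5]
finger_gap: 0.151
```

```bash
python3 - <<'E'
from kk import *
np.set_printoptions(suppress=True)
st(); print(to(.6867,-.088,.150,-8.4))
E
```

```text
t 39.3 tcp [0.7023 0.0669 0.1573] yaw -4.71 down [ 0.0093  0.0001 -1.    ] F [ 0.78 -0.55 -1.51] gap 0.151 q [-0.06  0.73  1.3   0.    1.1   0.02]
[ -0.001   0.064   0.009  -0.289   0.714 -15.571]
```

>>> {"op": "step_arm", "data": {"moves": [[0, 0.01, 0.004, 0, 0.3, -2, 1], [0, 0.02, 0.009, -0.1, 0.5, -5, 1], [0, 0.04, 0.009, -0.2, 0.7, -9, 1], [0, 0.06, 0.009, -0.29, 0.7, -12.5, 1], [0, 0.064, 0.009, -0.29, 0.7, -15, 1], [0, 0.064, 0.009, -0.29, 0.7, -15.55, 1], [0, 0.064, 0.009, -0.29, 0.7, -15.55, 1], [0, 0.064, 0.009, -0.29, 0.7, -15.55, 1]]}}

```text
t: 40.3
tcp_pos: [0.6867, -0.0864, 0.15]
tool_rot: [-0.705, 0.051, -0.051, 0.706]
force: [-0.4, 0.3, -1.5]
finger_gap: 0.147
```

```bash
python3 - <<'E'
from kk import *
np.set_printoptions(suppress=True)
st(); print(to(.6867,-.088,.112,-8.4));s=snap('side','s21')
im=cv2.imread('pics/s21.png'); cv2.imwrite('pics/s21c.png',cv2.resize(im[130:250,220:370],None,fx=5,fy=5,interpolation=cv2.INTER_CUBIC))
E
```

```text
t 40.3 tcp [ 0.6867 -0.0864  0.15  ] yaw -8.29 down [ 0.0001  0.0017 -1.    ] F [-0.4   0.3  -1.52] gap 0.147 q [-0.29  0.73  1.33  0.    1.08 -0.14]
[-0.002  0.002 -0.     0.023  3.802 -0.169]
```

View pics/s21c.png

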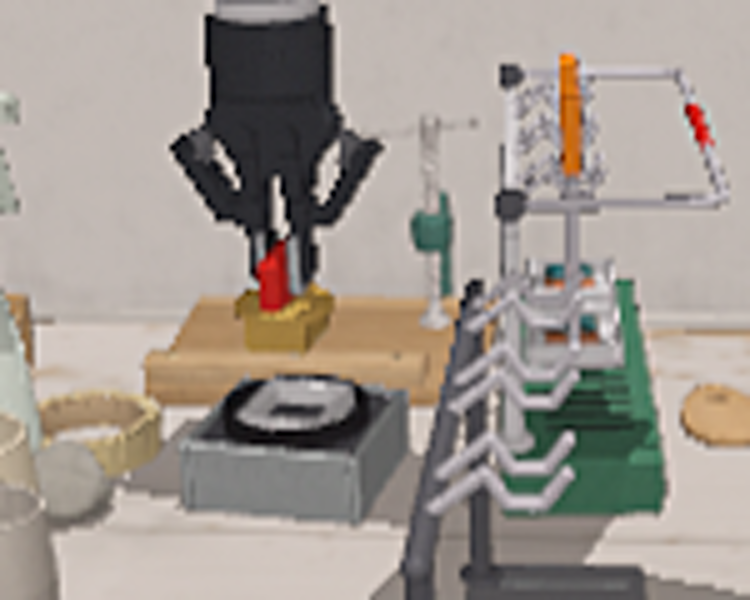

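>>> {"op": "step_arm", "data": {"moves": [[-0.002, 0.002, 0, 0.02, 1.5, -0.17, 1], [-0.002, 0.002, 0, 0.02, 3, -0.17, 1], [-0.002, 0.002, 0, 0.02, 3.7, -0.17, 1], [-0.002, 0.002, 0, 0.02, 3.7, -0.17, 1], [-0.002, 0.002, 0, 0.02, 3.7, -0.17, 1]]}}

```text
t: 40.98
tcp_pos: [0.6871, -0.0881, 0.1133]
tool_rot: [0.705, -0.051, 0.052, -0.705]
force: [-0.0, -0.9, -2.7]
finger_gap: 0.149
```

```bash
python3 - <<'E'
from kk import *
np.set_printoptions(suppress=True)
st(); print(to(.6867,-.088,.087,-8.4));s=snap('side','s22')
im=cv2.imread('pics/s22.png'); cv2.imwrite('pics/s22c.png',cv2.resize(im[160:250,230:350],None,fx=6,fy=6,interpolation=cv2.INTER_CUBIC))
E
```

```text
t 40.98 tcp [ 0.6871 -0.0881  0.1133] yaw -8.39 down [ 0.0007 -0.0007 -1.    ] F [-0.02 -0.93 -2.75] gap 0.149 q [-0.29  0.77  1.35 -0.    1.01 -0.14]
[ 0.001  0.     0.001 -0.041  2.634  0.005]
```

View pics/s22c.png

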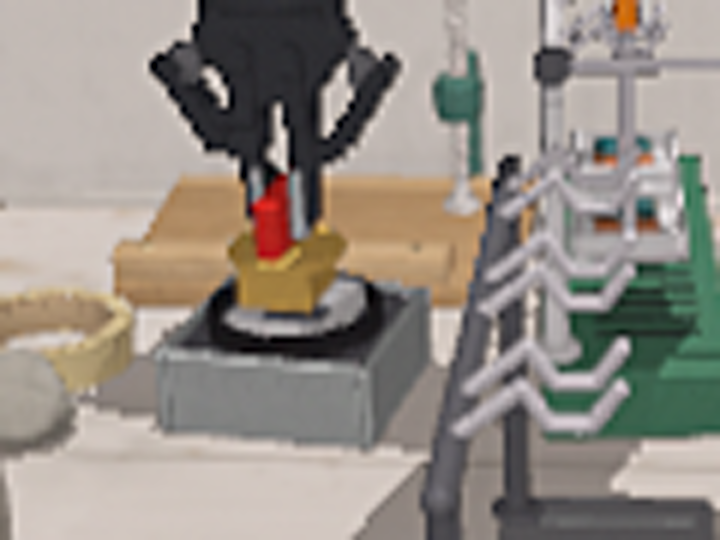

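Looks aligned. Lower slowly.

>>> {"op": "step_arm", "data": {"moves": [[0, 0, 0, 0, 0.3, 0, 1], [0, 0, 0, 0, 0.6, 0, 1], [0, 0, 0, 0, 0.9, 0, 1], [0, 0, 0, 0, 1.2, 0, 1], [0, 0, 0, 0, 1.2, 0, 1]]}}

```text
t: 41.65
tcp_pos: [0.6877, -0.0883, 0.1082]
tool_rot: [0.706, -0.05, 0.053, -0.705]
force: [-9.4, 2.1, 24.6]
finger_gap: 0.151
```

```bash
python3 - <<'E'
from kk import *
st(); print(sense()['ft_torque'])
E
```

```text
t 41.65 tcp [ 0.6877 -0.0883  0.1082] yaw -8.36 down [ 0.0035 -0.0021 -1.    ] F [-9.41  2.09 24.58] gap 0.151 q [-0.29  0.78  1.36 -0.    1.   -0.14]
[ 0.2635  1.3608 -0.0309]
```

>>> {"op": "step_arm", "data": {"moves": [[0, 0, 0, 0, -0.3, 0, 1], [0, 0, 0, -0.2, -0.3, 0, 1], [0, 0, 0, -0.25, 0, 0, 1], [0, 0, 0, -0.25, 0.3, 0, 1], [0, 0, 0, -0.25, 0.6, 0, 1], [0, 0, 0, -0.25, 0.6, 0, 1]]}}

```text
t: 42.4
tcp_pos: [0.6849, -0.0879, 0.1012]
tool_rot: [0.706, -0.051, 0.052, -0.705]
force: [-0.3, -0.1, -1.6]
finger_gap: 0.149
```

```bash
python3 - <<'E'
from kk import *
st(); print(sense()['ft_torque'])
E
```

```text
t 42.4 tcp [ 0.6849 -0.0879  0.1012] yaw -8.36 down [ 0.002  -0.0017 -1.    ] F [-0.3  -0.13 -1.56] gap 0.149 q [-0.29  0.79  1.37 -0.    0.99 -0.14]
[-0.0321 -0.039  -0.0005]
```

In. Lower 14 mm further to home.

>>> {"op": "step_arm", "data": {"moves": [[0, 0, 0, 0, 0.4, 0, 1], [0, 0, 0, 0, 0.8, 0, 1], [0, 0, 0, 0, 1.1, 0, 1], [0, 0, 0, 0, 1.3, 0, 1], [0, 0, 0, 0, 1.5, 0, 1], [0, 0, 0, 0, 1.6, 0, 1]]}}

```text
t: 43.15
tcp_pos: [0.6851, -0.088, 0.0868]
tool_rot: [0.706, -0.051, 0.052, -0.705]
force: [-2.7, 0.9, 8.2]
finger_gap: 0.149
```

```bash
python3 - <<'E'
from kk import *
st(); print(sense()['ft_torque']);s=snap('side','s23')
im=cv2.imread('pics/s23.png'); cv2.imwrite('pics/s23c.png',cv2.resize(im[160:250,230:350],None,fx=6,fy=6,interpolation=cv2.INTER_CUBIC))
E
```

```text
t 43.15 tcp [ 0.6851 -0.088   0.0868] yaw -8.36 down [ 0.0022 -0.0018 -1.    ] F [-2.73  0.89  8.23] gap 0.149 q [-0.29  0.81  1.37 -0.    0.96 -0.14]
[ 0.2238  0.6999 -0.0361]
```

View pics/s23c.png

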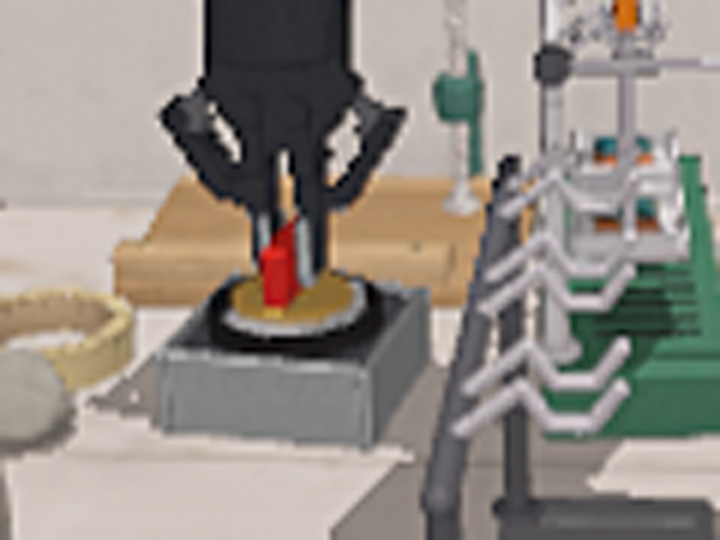

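>>> {"op": "step_arm", "data": {"moves": [[0, 0.1, 0, 0, 0.05, 0, 1], [0, 0.2, 0, 0, 0.05, 0, 1], [0, 0.3, 0, 0, 0.05, 0, 1], [0, 0.4, 0, 0, 0.05, 0, 1], [0, 0.5, 0, 0, 0.05, 0, 1], [0, 0.6, 0, 0, 0.05, 0, 1], [0, 0.7, 0, 0, 0.05, 0, 1], [0, 0.8, 0, 0, 0.05, 0, 1], [0, 0.9, 0, 0, 0.05, 0, 1], [0, 1.0, 0, 0, 0.05, 0, 1], [0, 1.05, 0, 0, 0.05, 0, 1], [0, 1.05, 0, 0, 0.05, 0, 1]]}}

```text
t: 44.7
tcp_pos: [0.684, -0.088, 0.0869]
tool_rot: [0.585, -0.397, 0.398, -0.584]
force: [-4.5, -0.3, 4.0]
finger_gap: 0.152
```

```bash
python3 - <<'E'
from kk import *
st(); print(sense()['ft_torque'])
E
```

```text
t 44.7 tcp [ 0.684  -0.088   0.0869] yaw -68.47 down [-0.0001 -0.0018 -1.    ] F [-4.51 -0.33  4.01] gap 0.152 q [-0.29  0.81  1.37 -0.    0.96  0.91]
[0.0089 0.7798 0.0227]
```

>>> {"op": "step_arm", "data": {"moves": [[0, 0.04, 0, 0, 0, 0, 1], [0, 0.08, 0, 0, 0, 0, 1], [0, 0.12, 0, 0, 0, 0, 1], [0, 0.15, 0, 0, 0, 0, 1], [0, 0.15, 0, 0, 0, 0, 1]]}}

```text
t: 45.32
tcp_pos: [0.6839, -0.0879, 0.087]
tool_rot: [0.554, -0.44, 0.441, -0.553]
force: [-2.8, 0.8, -0.1]
finger_gap: 0.148
```

```bash
python3 - <<'E'
from kk import *
st(); print(sense()['ft_torque'],sense()['tau'])
E
```

```text
t 45.33 tcp [ 0.6839 -0.0879  0.087 ] yaw -77.05 down [-0.0004 -0.0015 -1.    ] F [-2.79  0.83 -0.07] gap 0.148 q [-0.29  0.8   1.37 -0.    0.96  1.06]
[0.1289 0.3744 0.0234] [ -0.0656 -51.9905 -15.5016   0.0161  -0.6845   0.0654]
```

>>> {"op": "step_arm", "data": {"moves": [[0, 0.03, 0, 0, 0.05, 0, 1], [0, 0.06, 0, 0, 0.05, 0, 1], [0, 0.06, 0, 0, 0.05, 0, 1]]}}

```text
t: 45.7
tcp_pos: [0.6839, -0.0878, 0.0868]
tool_rot: [0.54, -0.457, 0.457, -0.539]
force: [-3.6, 0.7, 5.6]
finger_gap: 0.152
```

```bash
python3 - <<'E'
from kk import *
st(); print(sense()['ft_torque'],sense()['tau'])
s=snap('side','s24');t=snap('top','t24')
im=cv2.imread('pics/s24.png'); cv2.imwrite('pics/s24c.png',cv2.resize(im[160:250,230:350],None,fx=6,fy=6,interpolation=cv2.INTER_CUBIC))
im=cv2.imread('pics/t24.png'); cv2.imwrite('pics/t24c.png',cv2.resize(im[130:210,310:410],None,fx=6,fy=6,interpolation=cv2.INTER_CUBIC))
E
```

```text
t 45.7 tcp [ 0.6839 -0.0878  0.0868] yaw -80.52 down [-0.0003 -0.0014 -1.    ] F [-3.62  0.65  5.55] gap 0.152 q [-0.29  0.81  1.37 -0.    0.96  1.12]
[0.2393 0.5517 0.0173] [ -0.0605 -49.5162 -15.2366  -0.009   -1.0406   0.0571]
```

View pics/s24c.png

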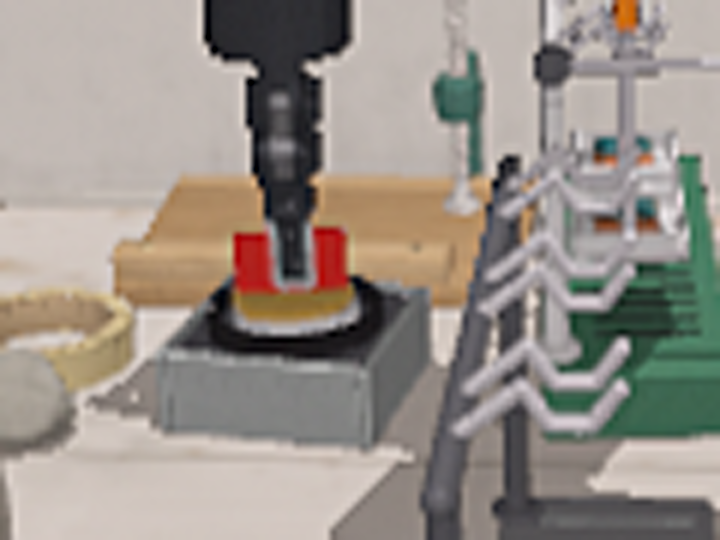

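View pics/t24c.png

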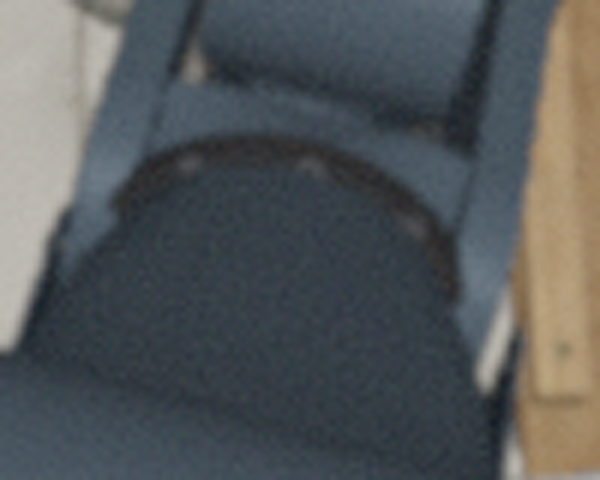

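>>> {"op": "step_arm", "data": {"moves": [[0, 0.03, 0, 0, 0.02, 0, 1], [0, 0.06, 0, 0, 0.02, 0, 1], [0, 0.06, 0, 0, 0.02, 0, 1]]}}

```text
t: 46.18
tcp_pos: [0.6837, -0.0878, 0.0869]
tool_rot: [0.527, -0.472, 0.472, -0.526]
force: [-4.1, 1.3, 5.9]
finger_gap: 0.149
```

```bash
python3 - <<'E'
from kk import *
st(); print(sense()['ft_torque'],sense()['tau'])
E
```

```text
t 46.17 tcp [ 0.6837 -0.0878  0.0869] yaw -83.76 down [-0.0008 -0.0023 -1.    ] F [-4.13  1.33  5.89] gap 0.149 q [-0.29  0.81  1.37 -0.    0.96  1.18]
[0.3067 0.6347 0.8618] [ -1.2137 -49.3044 -15.3409   0.437   -1.1221   0.9522]
```

>>> {"op": "step_arm", "data": {"moves": [[0, -0.04, 0, 0, 0, 0, 1], [0, -0.04, 0, 0, 0, 0, -1], [0, -0.04, 0, 0, 0, 0, -1], [0, -0.04, 0, 0, 0, 0, -1], [0, -0.04, 0, 0, 0, 0, -1], [0, -0.04, 0, 0, 0, 0, -1], [0, -0.04, 0, 0, -2, 0, -1], [0, -0.04, 0, 0, -6, 0, -1], [0, -0.04, 0, 0, -12, 0, -1], [0, -0.04, 0, 0, -18, 0, -1], [0, -0.04, 0, 0, -24, 0, -1], [0, -0.04, 0, 0, -26, 0, -1]]}}

```text
t: 47.68
tcp_pos: [0.6856, -0.0875, 0.3548]
tool_rot: [-0.535, 0.457, -0.466, 0.537]
force: [0.3, 0.4, 0.7]
finger_gap: 1.001
```

```bash
python3 - <<'E'
from h import *
np.set_printoptions(suppress=True)
st(); print(to(.45,.22,.38,-60))
E
```

```text
t 47.67 tcp [ 0.6856 -0.0875  0.3548] yaw -81.47 down [ 0.0107 -0.0056 -0.9999] F [0.28 0.4  0.65] gap 1.001 q [-0.29  0.53  1.13 -0.    1.47  1.13]
[ -0.008  -0.375   0.009 -33.883  -2.945 -18.706]
```

>>> {"op": "step_arm", "data": {"moves": [[0, -0.04, 0, -3.5, -1, -2, -1], [0, -0.08, 0, -7, -2, -4, -1], [0, -0.12, 0, -11, -3, -6, -1], [0, -0.16, 0, -15, -3, -8, -1], [0, -0.2, 0, -19, -3, -10, -1], [0, -0.24, 0, -23, -3, -12, -1], [0, -0.28, 0, -27, -3, -14, -1], [0, -0.33, 0, -31, -3, -16.5, -1], [0, -0.37, 0, -33.9, -3, -18.7, -1], [0, -0.37, 0, -33.9, -3, -18.7, -1], [0, -0.37, 0, -33.9, -3, -18.7, -1]]}}

```text
t: 49.05
tcp_pos: [0.4504, 0.22, 0.3817]
tool_rot: [-0.611, 0.35, -0.36, 0.612]
force: [-0.4, -0.6, 0.4]
finger_gap: 1.0
```

```bash
python3 - <<'E'
from kk import *
st(); s=snap('side','s25');t=snap('top','t25'); P=cloud(t)
for m,stt,c in blobs(t,(0,190,120),(4,255,255),10):
  q=px(t,m,.062); l=cv2.fitLine(q,cv2.DIST_L2,0,.001,.001).ravel(); print('red',c,stt,np.median(P[m],0),cv2.minAreaRect(q),'yaw',np.degrees(np.arctan2(-l[0],l[1])))
for m,stt,c in blobs(t,(8,180,150),(18,255,255),10): print('or',c,np.median(P[m],0))
for m,stt,c in blobs(t,(18,110,100),(28,255,255),10):
  if 330<c[0]<380: print('ylw',c,stt,np.median(P[m],0))
im=cv2.imread('pics/t25.png'); cv2.imwrite('pics/t25c.png',cv2.resize(im[135:285,320:510],None,fx=4,fy=4,interpolation=cv2.INTER_CUBIC))
im=cv2.imread('pics/s25.png'); cv2.imwrite('pics/s25c.png',cv2.resize(im[130:260,230:400],None,fx=4,fy=4,interpolation=cv2.INTER_CUBIC))
E
```

```text
t 49.05 tcp [0.4504 0.22   0.3817] yaw -60.27 down [ 0.0132 -0.0055 -0.9999] F [-0.36 -0.61  0.4 ] gap 1.0 q [ 0.24  0.21  1.56 -0.01  1.36  1.29]
red [354.09 165.04] [351 153   8  24 100] [ 0.6841 -0.0869  0.0966] ((0.696187436580658, -0.08979770541191101), (0.0603107325732708, 0.01133947167545557), 9.173553466796875) yaw -81.68938
red [424.4177 268.2532] [403 266  43   6  79] [ 0.4321 -0.2169  0.206 ] ((0.43579667806625366, -0.25126418471336365), (0.0052917832508683205, 0.10304296761751175), 5.414313316345215) yaw -175.08977
or [422.9773 224.9318] [ 0.5166 -0.206   0.2506]
or [373.1795 229.3077] [ 0.5101 -0.105   0.2508]
ylw [346.7209 169.4244] [341 157  13  23 172] [ 0.6827 -0.0722  0.0631]
ylw [361.25   166.9018] [357 158   9  21 112] [ 0.6894 -0.1075  0.0631]
```

View pics/t25c.png

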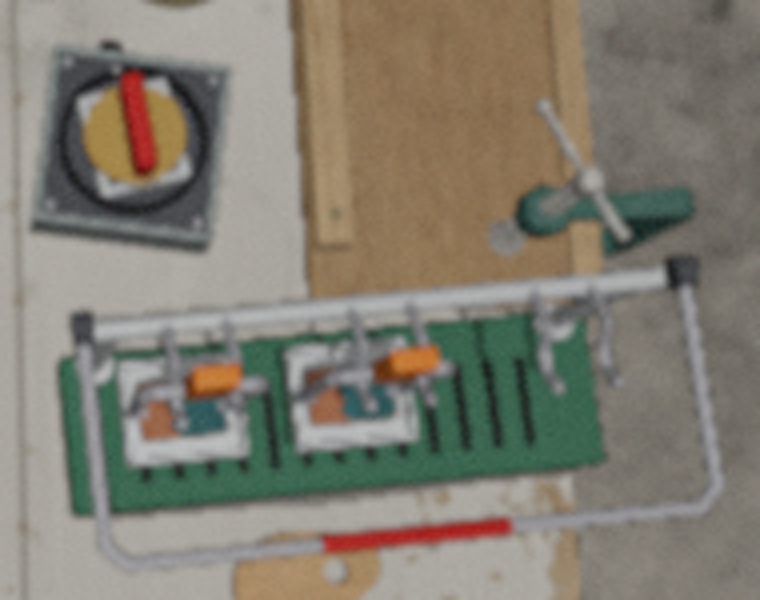

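View pics/s25c.png

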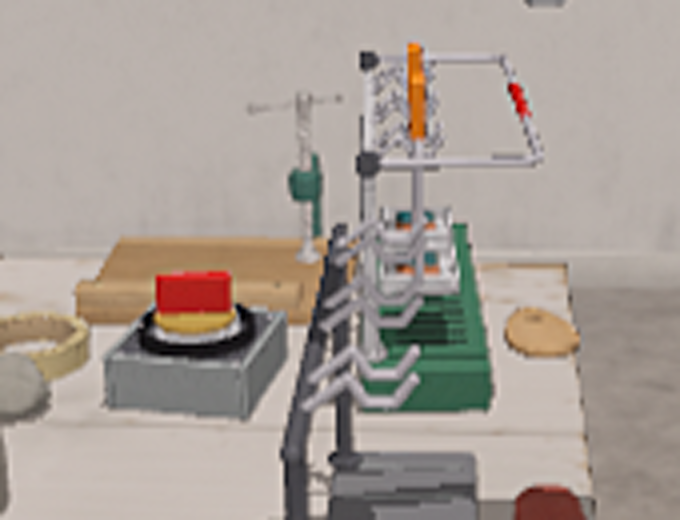

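```bash
python3 - <<'E'
from h import *
print(sign_off())
E
```

```text
the job is handed in; nothing more can be done
None
```

The job is done and handed in at about 49 s of the 210 s. No verdict was reported, so what follows rests on my own checks.

**What I did**
1. I swung the bail up to about 2.05 rad.
2. I moved the two carriers that were present, one at a time, onto the first two dryer hooks (the left and middle ones seen from the robot). Neither was set down.
3. I swung the bail down onto its stop.
4. I pushed the key home and turned it clockwise to its stop, about 1.3 rad at the tool including play in the keyway. I then let go and moved the arm clear.

**Last checks**
- **Carriers:** both orange tabs are within about 4 mm of where they should be over their hooks, with their tops at 0.251 m (0.250 expected).
- **Bail:** the bar is at about 0.200 m, so the bail angle is about 0.
- **Key:** its collar top is at 0.063 m and its handle top at 0.097 m, against 0.062 and 0.096 expected when home. The moment rose to 0.86 N m at the stop. By eye, the keyway frame had turned about 69°, roughly 1.2 rad.
- **Rib and kidney:** I never went near either one, but I didn't measure their positions again at the end.

**What went wrong or disagreed**
- The first lowering of the key caught the edge of the keyway. It went in after I backed off and shifted about 2.5 mm.
- I wrongly thought the key had been knocked aside, pulled back once to check, and found it hadn't moved.
- The bail met its stop with a brief 44 N at the fingers, which were gripping the bar. I took the 40 N limit to cover the arm and gripper body, not the fingers.

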